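Tip the fruit out of the heavy tub into the basket

ROBOT

A 6-joint arm with a two-finger parallel gripper is mounted at the origin on the work surface; the furniture and walls round the work are solid. World frame = base frame: x ahead of the robot, y to its left, z up, the work surface at z = 0. Lengths are in m, angles in degrees, forces in N, time in s.
With the tool pointing down it reaches from about 0.35 to 0.925 m from the base axis. Payload 6.4 kg.
Tool frame: the origin (TCP) lies at the very end of the fingers, on their centre line; the grasp point (between the pads) lies 19 mm behind it; z points along the fingers, y is the line along which they close (so a half turn about z gives the same grasp; the last joint's range is limited). The gripper opens to 94 mm and grips with 3 to 60 N. Pads are 16 mm wide; open, the fingers measure 119 mm over their backs; the gripper's body (75 mm by 177 mm) begins 78 mm behind the grasp point.
Start: joints at [-81.423, 14.043, 89.255, -0, 76.702, -9.975], TCP at [0.207, -0.616, 0.18] pointing down, gripper open.
Joint ranges: [-179.41, 179.41], [-58.25, 129.5], [7.25, 145.43], [-54.29, 234.29], [11.92, 165.04], [-157.13, 157.13]. Speed limits (degrees/s): [147.25, 147.25, 180, 180, 180, 180].

INTERFACE

Orientations are given as [roll, pitch, yaw] about the fixed x, y, z axes, in that order (R = Rz(yaw) Ry(pitch) Rx(roll)).
In Python, from plant import * gives the robot as it stands. The module is installed in compiled form; this text tells all that it offers.
- The arm moves only by the tool play_rows, never from a script. Its argument "moves" is a list of rows, each an object with "claw": the finger opening in m, from 0 to 0.094; "dp": the shift along the tool's x, y, z in m, a list of three; "yaw": the turn about the tool's z in rad. In form: [{"claw": claw, "dp": [x, y, z], "yaw": yaw}, ...]. A call has 1 to 5 rows; each row shifts and turns the commanded pose from where the row before left it, along the tool's axes as they then stand; what a row does not reach is not made up. A row lasts 1/10 s, in which the tool goes at most 50 mm and 8.59 degrees, less where a joint would pass 70% of its speed; a pose out of reach is approached as far as the arm can. A call with a gripper value outside its range is refused whole. The fingers move at their own pace and stop on an object; "newtons" is the grip in N (left out, the last holds). Time passes only in rows, so rows that do not move let the fingers close. It gives the time, the measured TCP pose, the force, the opening and the grip force at its end, in the units of the state.
- get_obs(): the state, without advancing time (a new reading comes with each control period).
- grab_frame(name): name is "scene" or "top" or "wrist"; returns the picture (384x512x3 uint8, red, green, blue); there is no depth.
- camera_model(name): a dict with "fx", "fy", "cx", "cy" (pixels), "world_from_camera" (4x4, takes a point from camera to world coordinates). Camera axes: x right, y down, z forward; pixel columns grow to the right and rows downward; lengths in m; the calibration is good to about 2 mm. A picture is of the moment at which its call begins: read the wrist's pose just before it. camera_model takes no time and is no camera call; for the wrist camera it gives the pose at the moment of the call.
- hand_in(): hands the job in; it is judged then, once.
Trained networks look in the newest picture that a camera, given by its name, has taken for a name from the list of things; names that differ only in an ending like _2 or _b are one class to them, and where a whole thing is asked for, a point or a joint stands for the part that bears it (a point fixed in the world has none). Each returns a list of dicts, best first, with "confidence" (0 to 1); they miss things now and then, are a little off and sometimes report something else, mostly with a low value. They report only what shows in the picture. A call takes as long as a camera call.
- trace(name, camera): "pixels" (384x512 bool, what is visible of it) and "extent" ([left, top, width, height] in pixels, round what is visible of it).
- pinpoint(name, camera): "location" ([column, row] in pixels: a listed point, or the origin of a listed thing).
The state is a dict: "time_s": time; "joint_pos": joint angles; "joint_velocities": joint speeds; "tau": joint torques, N m; "eef_pos": TCP position; "eef_rot": TCP orientation; "ft_force": force on the tool from outside, world axes, zero at the start; "torque": the same for the moment, N m; "grip_width": opening from 0.0 (shut) to 1.0 (fully open); "gripper_force": force on a finger pad.
Only numpy, scipy, OpenCV 4.12 (cv2) and the standard library are available. Lean on these libraries where they do the work, as an engineer would, in place of code of your own. Each camera call takes 0.05 s, during which the arm holds its last target. There are 200 camera calls.

TASK

Take the lid off the heavy tub and empty all its fruit into the wire basket by slowly rocking the tub over on the front edge of its base: do not lift it off the riser and do not let it crash over or back. Stand the tub upright again where it was and put its lid back on properly, and set the basket, with every lemon and lime in it, in the middle of the draining mat. Leave the salt mill and the spice jar alone.

Things in the scene. Friction and masses are not known exactly. Their poses are not given: they have to be found in the camera images.
- tub: Heavy enamelled tub (about 2.2 kg empty), white, blue rim, on the riser: 136 mm deep (x), 172 wide (y), 140 tall, open on top, walls and floor 9 mm, smooth glaze inside. Held by friction only. Origin: centre of its underside. x = the way it pours, away from its handle, over the riser's front edge; y along its front bottom edge; z up. All tub_ points share these axes.
- tub_foot (a point): Middle of the tub's front bottom edge, 68 mm in front (x) of the underside's centre: the edge it rocks over. It stands on the riser about 12 mm behind the riser's front edge.
- tub_handle (a point): Middle of the tub's handle at its back: a dark round wooden dowel, 15 mm thick, 116 mm long along y, on two stubs 100 mm apart, 48 mm behind the back wall; 184 mm behind and 100 mm above tub_foot. It is fixed to the tub, but being round it can turn between fingers that close on it along x while the tub rocks.
- tub_mouth (a point): Centre of the tub's mouth, in the plane of its rim, 140 mm above its underside. The mouth is 118 mm (x) by 154 mm (y) inside.
- riser_edge (a point): Fixed wooden counter riser, 115 mm high, 200 mm deep (x), 210 wide (y). This is the middle of its upper front edge; x points out over it to the worktop where the basket can stand, z up. With the tub rocked 110 degrees over (fruit may stick below that), its pouring lip hangs 120 mm out from this edge, 67 mm above the worktop; its upper rim is 166 mm out, 195 mm up.
- lid_grip (a point): The tub's loose wooden lid (0.3 kg): plate 142 x 178 x 12 mm, below it a plug 108 x 144 x 10 mm that drops into the mouth with 5 mm play all round. This is the middle of its dark dowel handle, 15 mm thick, 116 mm long along y on posts 90 mm apart, 42 mm above the plate, 64 mm above the plug's underside; seated, 54 mm above tub_mouth. z up.
- basket_grip (a point): Loose square wire basket (about 0.35 kg), 190 x 190 mm, walls 52 mm high, floor 6 mm, with a fixed arched handle over its middle, rising from the walls at y = +-92 mm. This is the middle of the arch's wooden grip: 18 mm thick, 100 mm long along y, 170 mm above the underside, straight above the centre. z up.
- mat_top (a point): Dark ribbed rubber draining mat, 220 x 220 x 4 mm, fixed on the worktop at the left near the sink. This is the centre of its upper face.
- lemon_a_mid (a point): A yellow lemon, 71 x 53 x 51 mm (long axis x as modelled), 85 g, in the tub at the start (absent in some starts). This point is its centre. It rolls.
- lemon_b_mid (a point): A yellow lemon, 71 x 53 x 51 mm (long axis x as modelled), 85 g, in the tub at the start (absent in some starts). This point is its centre. It rolls.
- lime_a_mid (a point): A green lime, 53 x 46 x 48 mm (long axis x as modelled), 52 g, in the tub at the start (absent in some starts). This point is its centre. It rolls.
- lime_b_mid (a point): A green lime, 53 x 46 x 48 mm (long axis x as modelled), 52 g, in the tub at the start (absent in some starts). This point is its centre. It rolls.
- lime_c_mid (a point): A green lime, 53 x 46 x 48 mm (long axis x as modelled), 52 g, in the tub at the start (absent in some starts). This point is its centre. It rolls.
- mill_mid (a point): Small salt mill, 44 mm across, 90 mm tall; its centre. To be left alone.
- spice_jar_mid (a point): Spice jar with a red cap, 45 mm across, 106 mm tall; its centre. To be left alone.

How it is judged:
By the outcome, as a careful person would: the job done as asked, in the order asked, and still so for the second after the job is handed in, with the robot touching nothing.
Of lemon_a, lemon_b, lime_a, lime_b, lime_c only 3 to 5 are there at a start; the rules pass over those that are not, and their reading is None.
At some moment in a run one of basket may be knocked a few centimetres aside while the robot is not near it.
It also fails if it takes over 210 s, if anything falls off the work surface, if the arm or the gripper's body presses on something with over 40 N, if the wrist force passes 120 N, or if a joint passes its speed limit or range.

## Working session

There is one attempt and no reset: what is moved stays moved. The work goes in short steps, Python scripts to look and compute and a tool call to move; the robot and the scene stay as the last step left them, time stands still between calls to the robot, and variables do not carry over. Pictures are saved under pics/ and viewed, at most 14 in all, crops included, and the job is handed in when it is done.

Besides the shell and the picture viewer there is one more tool, called after "Request:" in YAML: its name, and indented under it one key for each argument. play_rows: Moves the arm, as the interface text tells. Its arguments: {"type":"object","properties":{"moves":{"type":"array"},"newtons":{"type":"number"}},"required":["moves"]}

```bash
mkdir -p pics
cat > h.py <<'E'
from plant import *
import numpy as np, cv2
def ray(cam,px):
    m=camera_model(cam); T=np.array(m["world_from_camera"])
    d=T[:3,:3]@np.array([(px[0]-m["cx"])/m["fx"],(px[1]-m["cy"])/m["fy"],1.0])
    return T[:3,3],d
def atz(cam,px,z):
    o,d=ray(cam,px); return o+d*(z-o[2])/d[2]
def tri(rs):
    A=np.zeros((3,3));b=np.zeros(3)
    for o,d in rs:
        d=d/np.linalg.norm(d);P=np.eye(3)-np.outer(d,d);A+=P;b+=P@o
    x=np.linalg.solve(A,b)
    return x,[np.linalg.norm((np.eye(3)-np.outer(d,d)/(d@d))@(x-o)) for o,d in rs]
def save(name,f): cv2.imwrite('pics/'+name+'.png',cv2.cvtColor(f,cv2.COLOR_RGB2BGR))
E
python3 - <<'E'
from h import *
np.set_printoptions(precision=4,suppress=True)
a=grab_frame("scene");b=grab_frame("top")
save("p1",cv2.resize(np.vstack([a,b]),(450,600*1) if 0 else (400,600)))
for n in ["tub_foot","tub_handle","tub_mouth","riser_edge","lid_grip","basket_grip","mat_top","mill_mid","spice_jar_mid"]:
    rs=[]
    for c in ("scene","top"):
        r=pinpoint(n,c)
        if r: print(n,c,np.round(r[0]["location"],1),round(r[0]["confidence"],2),len(r)); rs.append(ray(c,r[0]["location"]))
    if len(rs)==2: print("   ",*tri(rs))
o=get_obs();print(o["time_s"],o["eef_pos"],o["eef_rot"],o["ft_force"])
E
```

```text
tub_foot scene [214.3 209.4] 0.86 2
tub_handle scene [159.  184.1] 0.63 1
tub_handle top [334.1 187.7] 0.67 1
    [ 0.5773 -0.3385  0.2112] [np.float64(0.008513917154857324), np.float64(0.00851391715485753)]
tub_mouth scene [158.9 180.6] 0.18 1
riser_edge scene [220.  211.6] 0.78 1
riser_edge top [329.2 186.7] 0.61 1
    [ 0.592  -0.2283  0.1533] [np.float64(0.10773975406741068), np.float64(0.1077397540674107)]
lid_grip scene [189.4 158.9] 0.59 1
lid_grip top [303.1 174.6] 0.59 1
    [ 0.5563 -0.2189  0.3042] [np.float64(6.056843213140761e-05), np.float64(6.056843213145513e-05)]
basket_grip scene [296.3 196.2] 0.77 1
basket_grip top [213.6 207.8] 0.94 1
    [0.4734 0.1155 0.1551] [np.float64(0.0027117711710098785), np.float64(0.002711771171009788)]
mat_top scene [375.6 243.6] 0.83 1
mat_top top [153.7 221.5] 0.96 1
    [0.48   0.3928 0.0028] [np.float64(0.0006654634675546291), np.float64(0.0006654634675548601)]
mill_mid scene [370.  264.8] 0.59 1
mill_mid top [169.8 185.3] 0.46 1
    [0.645  0.3591 0.0531] [np.float64(0.00418816809995558), np.float64(0.004188168099955469)]
spice_jar_mid scene [140.6 204.1] 0.7 1
1.0 [ 0.2068 -0.6162  0.1802] [-179.9984   -0.001    18.5534] [ 0.2932 -0.3121 -0.2882]
```

View pics/p1.png

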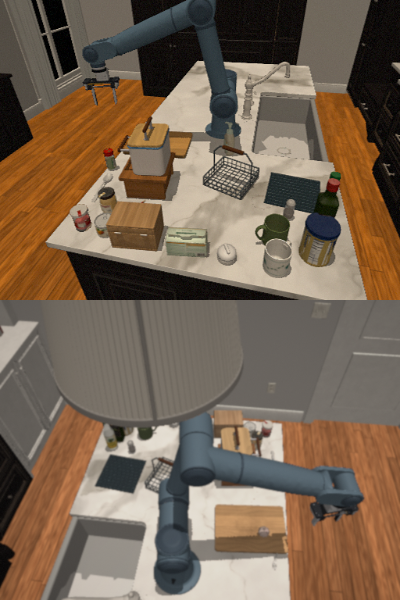

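Request:
play_rows:
  moves:
    - {"claw":0.094,"dp":[0.01,-0.005,-0.048],"yaw":0}
    - {"claw":0.094,"dp":[0.01,-0.005,-0.048],"yaw":0}
    - {"claw":0.094,"dp":[0.01,-0.005,-0.048],"yaw":0}
    - {"claw":0.094,"dp":[0.01,-0.005,-0.048],"yaw":0}
    - {"claw":0.094,"dp":[0.01,-0.005,-0.048],"yaw":0}

```text
time_s: 1.5
eef_pos: [0.2465, -0.5759, 0.4223]
eef_rot: [180.0, 0.0, 18.6]
ft_force: [-0.3, -1.1, -0.4]
grip_width: 0.996
gripper_force: 0.0
```

Request:
play_rows:
  moves:
    - {"claw":0.094,"dp":[0.04,-0.024,-0.003],"yaw":0.03}
    - {"claw":0.094,"dp":[0.04,-0.024,-0.003],"yaw":0.03}
    - {"claw":0.094,"dp":[0.04,-0.024,-0.003],"yaw":0.03}
    - {"claw":0.094,"dp":[0.04,-0.024,-0.003],"yaw":0.03}
    - {"claw":0.094,"dp":[0.04,-0.024,-0.003],"yaw":0.03}

```text
time_s: 2.0
eef_pos: [0.4089, -0.4072, 0.4356]
eef_rot: [180.0, -0.0, 9.9]
ft_force: [1.4, 0.4, 0.1]
grip_width: 0.999
gripper_force: 0.0
```

Request:
play_rows:
  moves:
    - {"claw":0.094,"dp":[0.04,-0.03,-0.003],"yaw":0}
    - {"claw":0.094,"dp":[0.04,-0.03,-0.003],"yaw":0}
    - {"claw":0.094,"dp":[0.04,-0.03,-0.003],"yaw":0}
    - {"claw":0.094,"dp":[0.03,-0.03,-0.003],"yaw":0}
    - {"claw":0.05,"dp":[0,0,0],"yaw":0}

```text
time_s: 2.5
eef_pos: [0.537, -0.261, 0.4478]
eef_rot: [-180.0, -0.1, 10.3]
ft_force: [-0.5, 0.3, 0.7]
grip_width: 0.949
gripper_force: 0.0
```

Run:
```python
from h import *
np.set_printoptions(precision=4,suppress=True)
o=get_obs();print(o["time_s"],o["eef_pos"],o["eef_rot"],o["ft_force"])
w=grab_frame("wrist");a=grab_frame("scene")
print(np.array(camera_model("wrist")["world_from_camera"]))
save("p2",np.vstack([w,a])[:, :][:, :] if 0 else cv2.resize(np.hstack([w,a]),(800,300)))
for n in ["tub_handle","tub_mouth","lid_grip","basket_grip","spice_jar_mid","riser_edge"]:
  for c in ("wrist","scene"):
    for r in pinpoint(n,c)[:2]: print(n,c,np.round(r["location"],1),round(r["confidence"],2))
Z={"lid_grip":.309,"tub_handle":.215,"basket_grip":.17}
for n in Z:
  r=pinpoint(n,"wrist")
  if r: print(n,atz("wrist",r[0]["location"],Z[n]))
for n in ["lid_grip","tub_handle"]:
  r=trace(n,"wrist")
  for q in r[:1]:
    m=q["pixels"]; print(n,"trace",q["extent"],q["confidence"])
```

```text
2.5 [ 0.537  -0.261   0.4478] [-179.9975   -0.081    10.3352] [-0.5107  0.279   0.6593]
[[ 0.1751 -0.957  -0.2313  0.6011]
 [-0.9845 -0.1701 -0.0418 -0.2532]
 [ 0.0006  0.2351 -0.972   0.6515]
 [ 0.      0.      0.      1.    ]]
tub_handle wrist [303.7 143.8] 0.9
tub_handle scene [159.4 184.7] 0.59
tub_handle scene [139.  204.1] 0.5
tub_mouth scene [142.3 201.8] 0.56
lid_grip wrist [214.6 149.5] 0.61
lid_grip scene [185.7 162.3] 0.88
basket_grip wrist [  9.  159.3] 0.96
basket_grip scene [299.5 194.4] 0.89
spice_jar_mid wrist [345.6 192.6] 0.92
spice_jar_mid scene [140.3 204.2] 0.53
riser_edge scene [218.6 208.6] 0.77
lid_grip [ 0.5601 -0.2226  0.309 ]
tub_handle [ 0.579 -0.338  0.215]
basket_grip [0.4714 0.1108 0.17  ]
lid_grip trace [163.0, 71.7, 115.4, 144.8] 0.95
tub_handle trace [274.6, 104.5, 35.1, 82.4] 0.98
```

View pics/p2.png

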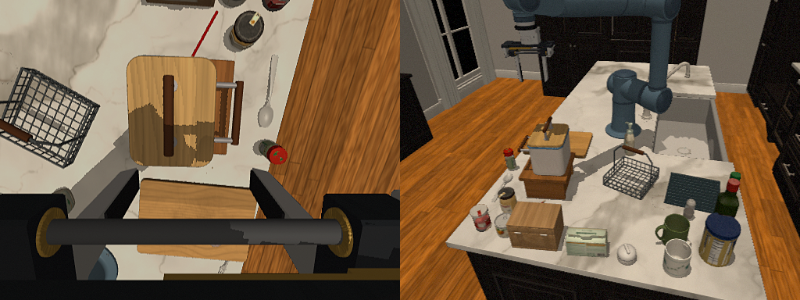

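Request:
play_rows:
  moves:
    - {"claw":0.05,"dp":[0.015,-0.017,0.02],"yaw":0.01}
    - {"claw":0.05,"dp":[0.015,-0.017,0.03],"yaw":0.005}
    - {"claw":0.05,"dp":[0,0,0.04],"yaw":0}
    - {"claw":0.05,"dp":[0,0,0.01],"yaw":0}
    - {"claw":0.05,"dp":[0,0,0],"yaw":0}

```text
time_s: 3.95
eef_pos: [0.5579, -0.2259, 0.3454]
eef_rot: [-179.9, 0.2, 9.1]
ft_force: [-0.0, 0.0, 0.0]
grip_width: 0.533
gripper_force: 0.0
```

Run:
```python
from h import *
np.set_printoptions(precision=4,suppress=True)
o=get_obs();print(o["time_s"],o["eef_pos"],o["eef_rot"],o["grip_width"])
w=grab_frame("wrist");save("p3",w)
for n,z in (("lid_grip",.309),("tub_handle",.215),("spice_jar_mid",.05)):
  for r in pinpoint(n,"wrist")[:1]: print(n,r["location"],r["confidence"],atz("wrist",r["location"],z))
hsv=cv2.cvtColor(w,cv2.COLOR_RGB2HSV)
for n,z in (("lid_grip",.309),("tub_handle",.215)):
  m=trace(n,"wrist")[0]["pixels"]&(hsv[...,2]<105)&(hsv[...,1]>90)
  k,l,s,c=cv2.connectedComponentsWithStats(m.astype(np.uint8)); j=1+np.argmax(s[1:,4])
  v,u=np.nonzero(l==j); P=np.array([atz("wrist",p,z)[:2] for p in zip(u[::5],v[::5])])
  c=P.mean(0); e,V=np.linalg.eigh(np.cov(P.T)); print(n,s[j],c,np.ptp((P-c)@V[:,1]),np.degrees(np.arctan2(V[1,1],V[0,1])))
```

```text
3.95 [ 0.5579 -0.2259  0.3454] [-179.8579    0.1653    9.0939] 0.5330632658580131
lid_grip [243.2, 196.9] 0.8 [ 0.5614 -0.223   0.309 ]
tub_handle [345.1, 175.2] 0.62 [ 0.5808 -0.3363  0.215 ]
spice_jar_mid [383.0, 219.3] 0.69 [ 0.4933 -0.4783  0.05  ]
lid_grip [ 231  123   19  140 2585] [ 0.565  -0.2201] 0.11953095007252273 -170.99863795424923
tub_handle [ 336  123   22  102 1312] [ 0.5832 -0.3365] 0.11653798380836924 -172.1639641162732
```

View pics/p3.png

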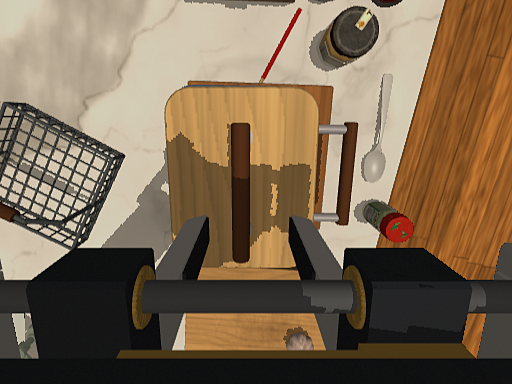

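Request:
play_rows:
  moves:
    - {"claw":0.05,"dp":[0.005,-0.003,0.025],"yaw":0}
    - {"claw":0.05,"dp":[0,0,0.02],"yaw":0}
    - {"claw":0.05,"dp":[0,0,0.01],"yaw":0}
    - {"claw":0.0,"dp":[0,0,0],"yaw":0}
    - {"claw":0.0,"dp":[0,0,0],"yaw":0}
  newtons: 30

```text
time_s: 4.75
eef_pos: [0.5634, -0.2229, 0.2934]
eef_rot: [179.9, -0.1, 9.1]
ft_force: [-0.1, -0.6, -0.5]
grip_width: 0.398
gripper_force: 0.0
```

Request:
play_rows:
  moves:
    - {"claw":0.0,"dp":[0,0,0],"yaw":0}
    - {"claw":0.0,"dp":[0,0,0],"yaw":0}
    - {"claw":0.0,"dp":[0,0,0],"yaw":0}

```text
time_s: 5.05
eef_pos: [0.5633, -0.2227, 0.293]
eef_rot: [180.0, -0.1, 9.1]
ft_force: [0.1, -0.6, -0.0]
grip_width: 0.144
gripper_force: 0.0
```

Run:
```python
from h import *
np.set_printoptions(precision=4,suppress=True)
m=camera_model("wrist");print(m["fx"],m["cx"],m["cy"])
T=np.array([[ 0.1751,-0.957,-0.2313,0.6011],[-0.9845,-0.1701,-0.0418,-0.2532],[0.0006,0.2351,-0.972,0.6515]])
for n,p in (("bTL",(179,228)),("bTR",(330,243)),("bBL",(179,330)),("garlic",(288,343)),("bas TL",(32,86)),("TR",(128,124)),("BR",(77,212))):
    d=T[:,:3]@np.array([(p[0]-m["cx"])/m["fx"],(p[1]-m["cy"])/m["fy"],1]);o=T[:,3]
    print(n,o+d*(((.052 if n[0]in"bTB" and n[:2]!="bT" and n[:2]!="bB" else .02))-o[2])/d[2])
print(get_obs()["grip_width"],get_obs()["eef_pos"])
```

```text
303.0284796849526 248.50394404342134 191.10165075461688
bTL [ 0.3414 -0.1439  0.02  ]
bTR [ 0.3651 -0.4808  0.02  ]
bBL [ 0.0823 -0.1757  0.02  ]
garlic [ 0.0923 -0.442   0.02  ]
bas TL [0.5872 0.1567 0.052 ]
TR [ 0.549  -0.0265  0.052 ]
BR [0.3526 0.0626 0.052 ]
0.14410805529054527 [ 0.5633 -0.2227  0.293 ]
```

Request:
play_rows:
  moves:
    - {"claw":0.0,"dp":[0,0,0],"yaw":0}
    - {"claw":0.0,"dp":[0,0,0],"yaw":0}
    - {"claw":0.0,"dp":[0,0,-0.005],"yaw":0}
    - {"claw":0.0,"dp":[0,0,-0.01],"yaw":0}
    - {"claw":0.0,"dp":[0,0,-0.015],"yaw":0}

```text
time_s: 5.55
eef_pos: [0.5628, -0.2224, 0.3226]
eef_rot: [-180.0, 0.0, 9.1]
ft_force: [0.4, 0.2, -0.2]
grip_width: 0.007
gripper_force: 0.0
```

Request:
play_rows:
  moves:
    - {"claw":0.0,"dp":[0,0,-0.02],"yaw":0}
    - {"claw":0.0,"dp":[0,0,-0.03],"yaw":0}
    - {"claw":0.0,"dp":[0,0,-0.03],"yaw":0}
    - {"claw":0.0,"dp":[-0.02,0.003,0],"yaw":0}
    - {"claw":0.0,"dp":[-0.03,0.005,0],"yaw":0}

```text
time_s: 6.05
eef_pos: [0.5155, -0.2385, 0.405]
eef_rot: [179.8, -0.2, 9.2]
ft_force: [-0.5, -1.5, 0.3]
grip_width: -0.0
gripper_force: 0.0
```

Run:
```python
from h import *
o=get_obs();print(o["eef_pos"],o["grip_width"],o["gripper_force"],o["ft_force"])
w=grab_frame("wrist");save("p4",w)
for n in ("lemon_a_mid","lime_a_mid"):
  for r in pinpoint(n,"wrist")[:4]: print(n,np.round(r["location"]),round(r["confidence"],2))
```

```text
[ 0.51549825 -0.23845139  0.40498604] -0.00022085742017989446 0.0 [-0.46095752 -1.4649605   0.34428662]
```

View pics/p4.png

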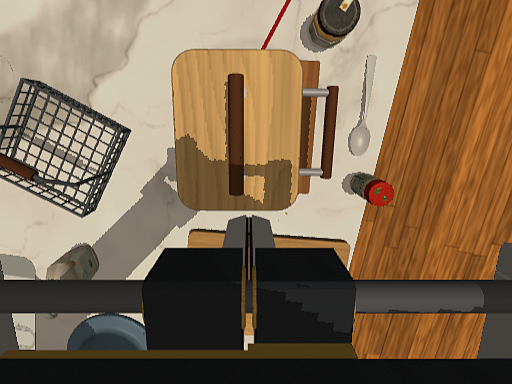

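Run:
```python
from h import *
np.set_printoptions(precision=4,suppress=True)
def proj(c,P):
    m=camera_model(c);q=np.linalg.inv(np.array(m["world_from_camera"]))@np.append(P,1);return [m["fx"]*q[0]/q[2]+m["cx"],m["fy"]*q[1]/q[2]+m["cy"],q[2]]
o=get_obs()
print("tcp px wrist",proj("wrist",o["eef_pos"]),"scene",proj("scene",o["eef_pos"]))
print(np.array(camera_model("wrist")["world_from_camera"])[:3,3])
a=grab_frame("scene")
for c in ("wrist","scene"):
  r=pinpoint("lid_grip",c);print(c,[(x["location"],x["confidence"]) for x in r])
w=ray("wrist",pinpoint("lid_grip","wrist")[0]["location"]);w2=ray("wrist",(236,135))
s=ray("scene",pinpoint("lid_grip","scene")[0]["location"])
print(tri([w,s]),tri([w2,s]))
b=a[90:250,60:360];save("p5",cv2.resize(b,(800,427),interpolation=cv2.INTER_CUBIC))
```

```text
tcp px wrist [np.float64(247.37276998368688), np.float64(215.30914796710724), np.float64(0.2144122259250606)] scene [np.float64(184.6286878457973), np.float64(123.37847069610197), np.float64(1.1380274009652638)]
[ 0.5803 -0.2287  0.6087]
wrist [([237.7, 139.2], 0.73)]
scene [([187.8, 161.4], 0.73)]
(array([ 0.5601, -0.2221,  0.2973]), [np.float64(0.0013875853723620993), np.float64(0.0013875853723620297)]) (array([ 0.5641, -0.2199,  0.2997]), [np.float64(0.0015296455798701782), np.float64(0.0015296455798701396)])
```

View pics/p5.png

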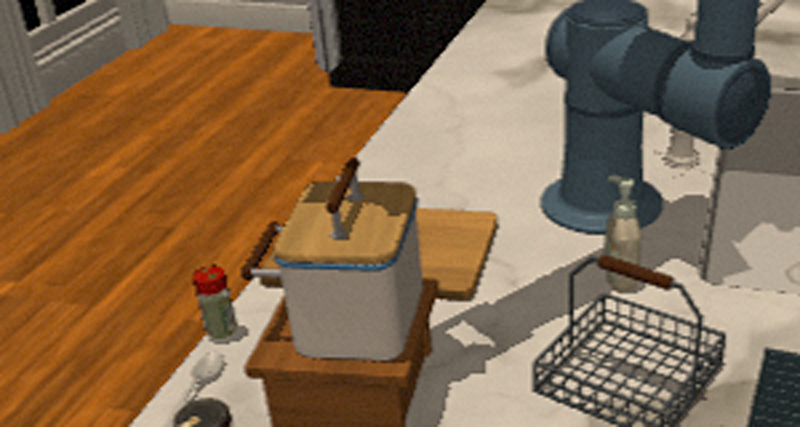

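Run:
```python
from h import *
a=grab_frame("scene")
cv2.drawMarker(a,(185,123),(255,0,255),cv2.MARKER_CROSS,8)
save("p6",cv2.resize(a[0:200,80:346],(798,600),interpolation=cv2.INTER_CUBIC))
print(camera_model("scene")); print(get_obs()["joint_pos"],get_obs()["eef_pos"])
```

```text
{'fx': 368.1278092016028, 'fy': 368.1278092016028, 'cx': 253.84468986960528, 'cy': 194.58935454942602, 'world_from_camera': array([[-0.23575657,  0.54144827, -0.80700224,  1.5016878 ],
       [ 0.97158654,  0.11343013, -0.20773346,  0.23044079],
       [-0.02093856, -0.83304705, -0.55280575,  0.84541363],
       [ 0.        ,  0.        ,  0.        ,  1.        ]])}
[-3.62320018e+01 -2.16520541e+00  8.40942187e+01  5.07452576e-03
  9.80959655e+01  4.46260867e+01] [ 0.51543181 -0.23805508  0.40198049]
```

View pics/p6.png

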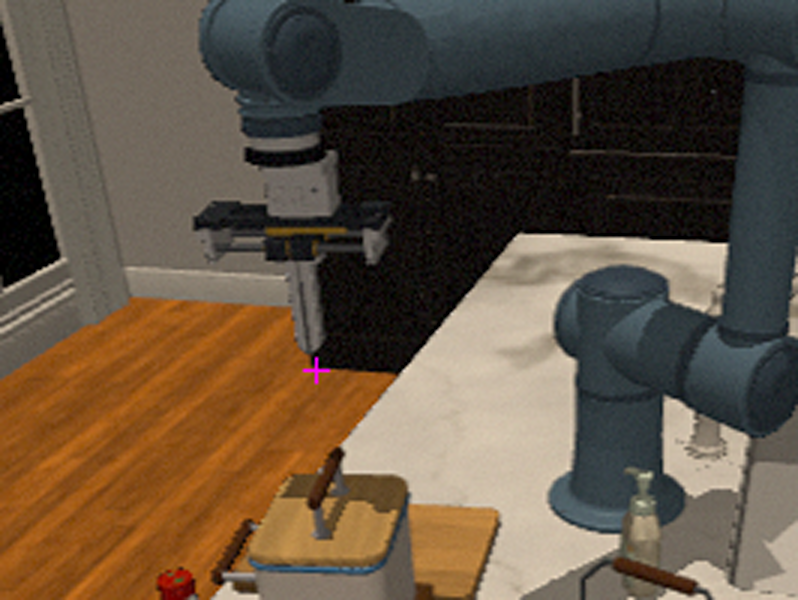

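Request:
play_rows:
  moves:
    - {"claw":0.06,"dp":[0.015,-0.002,0],"yaw":0}
    - {"claw":0.06,"dp":[0.02,-0.003,0],"yaw":0}
    - {"claw":0.06,"dp":[0.014,-0.003,0],"yaw":0}
    - {"claw":0.06,"dp":[0,0,0.0],"yaw":0}
    - {"claw":0.06,"dp":[0,0,0.02],"yaw":0}

```text
time_s: 7.0
eef_pos: [0.5635, -0.2229, 0.3848]
eef_rot: [179.8, -0.2, 9.2]
ft_force: [-0.9, -0.7, -0.2]
grip_width: 0.396
gripper_force: 0.0
```

Request:
play_rows:
  moves:
    - {"claw":0.06,"dp":[0,0,0.02],"yaw":0}
    - {"claw":0.06,"dp":[0,0,0.02],"yaw":0}
    - {"claw":0.06,"dp":[0,0,0.02],"yaw":0}
    - {"claw":0.06,"dp":[0,0,0.02],"yaw":0}
    - {"claw":0.06,"dp":[0,0,0.015],"yaw":0}

```text
time_s: 7.5
eef_pos: [0.5616, -0.2225, 0.2856]
eef_rot: [-180.0, 0.1, 9.1]
ft_force: [-0.3, -0.9, 0.2]
grip_width: 0.641
gripper_force: 0.0
```

Request:
play_rows:
  moves:
    - {"claw":0.06,"dp":[0,0,0.01],"yaw":0}
    - {"claw":0.06,"dp":[0,0,0.0],"yaw":0}

```text
time_s: 7.7
eef_pos: [0.5614, -0.2223, 0.2756]
eef_rot: [-179.9, 0.1, 9.1]
ft_force: [0.6, -0.6, 0.5]
grip_width: 0.639
gripper_force: 0.0
```

Run:
```python
from h import *
o=get_obs();print(o["eef_pos"],o["eef_rot"],o["grip_width"],o["ft_force"])
a=grab_frame("scene");w=grab_frame("wrist")
b=cv2.resize(a[90:210,120:250],(433,400),interpolation=cv2.INTER_CUBIC)
save("p7",np.hstack([b,cv2.resize(w[100:384,140:400],(366,400))]))
```

```text
[ 0.56142365 -0.22234997  0.27557719] [-1.79900670e+02  1.18843524e-01  9.09801306e+00] 0.6387313716409531 [ 0.55446285 -0.62406972  0.49981205]
```

View pics/p7.png

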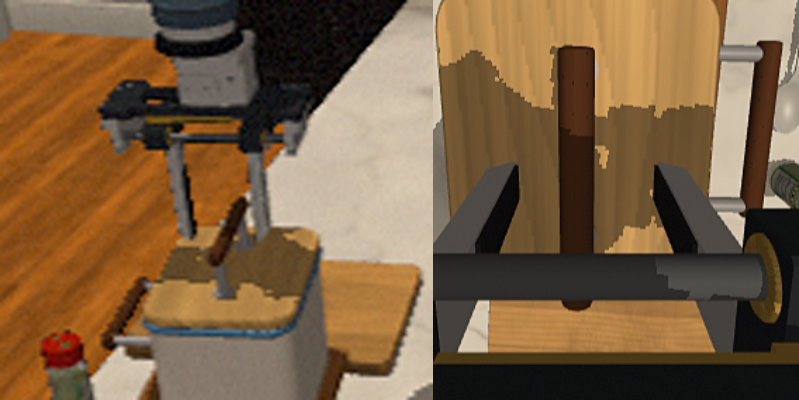

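Request:
play_rows:
  moves:
    - {"claw":0.06,"dp":[0,0,0.003],"yaw":0}
    - {"claw":0.06,"dp":[0,0,0.003],"yaw":0}
    - {"claw":0.06,"dp":[0,0,0.001],"yaw":0}

```text
time_s: 8.1
eef_pos: [0.5621, -0.2227, 0.2701]
eef_rot: [180.0, -0.0, 9.1]
ft_force: [0.4, 0.6, -0.6]
grip_width: 0.639
gripper_force: 0.0
```

Request:
play_rows:
  moves:
    - {"claw":0.06,"dp":[0,0,0.002],"yaw":0}
    - {"claw":0.06,"dp":[0,0,0.002],"yaw":0}
    - {"claw":0.06,"dp":[0,0,0],"yaw":0}

```text
time_s: 8.4
eef_pos: [0.5619, -0.2226, 0.2657]
eef_rot: [-180.0, 0.0, 9.1]
ft_force: [-0.4, 1.2, -0.2]
grip_width: 0.639
gripper_force: 0.0
```

Request:
play_rows:
  moves:
    - {"claw":0.0,"dp":[0,0,0.002],"yaw":0}
    - {"claw":0.0,"dp":[0,0,0.002],"yaw":0}
    - {"claw":0.0,"dp":[0,0,0],"yaw":0}
    - {"claw":0.0,"dp":[0,0,0],"yaw":0}
    - {"claw":0.0,"dp":[0,0,0],"yaw":0}
  newtons: 30

```text
time_s: 8.9
eef_pos: [0.5621, -0.2227, 0.2623]
eef_rot: [180.0, -0.0, 9.1]
ft_force: [0.6, -0.6, -0.2]
grip_width: 0.251
gripper_force: 0.2
```

Request:
play_rows:
  moves:
    - {"claw":0.0,"dp":[0,0,0],"yaw":0}
    - {"claw":0.0,"dp":[0,0,0],"yaw":0}
    - {"claw":0.0,"dp":[0,0,0],"yaw":0}
    - {"claw":0.0,"dp":[0,0,0],"yaw":0}

```text
time_s: 9.3
eef_pos: [0.5621, -0.2224, 0.2622]
eef_rot: [-180.0, -0.0, 9.1]
ft_force: [-0.1, 2.4, 1.5]
grip_width: 0.148
gripper_force: 30.0
```

Request:
play_rows:
  moves:
    - {"claw":0.0,"dp":[0,0,-0.005],"yaw":0}
    - {"claw":0.0,"dp":[0,0,-0.01],"yaw":0}
    - {"claw":0.0,"dp":[0,0,-0.02],"yaw":0}
    - {"claw":0.0,"dp":[0,0,-0.03],"yaw":0}
    - {"claw":0.0,"dp":[0,0,-0.03],"yaw":0}

```text
time_s: 9.8
eef_pos: [0.5617, -0.2228, 0.3582]
eef_rot: [-180.0, 0.0, 9.1]
ft_force: [0.7, 0.2, -3.1]
grip_width: 0.151
gripper_force: 30.0
```

Request:
play_rows:
  moves:
    - {"claw":0.0,"dp":[-0.02,0.003,-0.02],"yaw":0}
    - {"claw":0.0,"dp":[-0.03,0.005,-0.01],"yaw":0}
    - {"claw":0.0,"dp":[-0.035,0.005,0],"yaw":0}
    - {"claw":0.0,"dp":[-0.035,0.005,0],"yaw":0}
    - {"claw":0.0,"dp":[-0.035,0.005,0],"yaw":0}

```text
time_s: 10.3
eef_pos: [0.4113, -0.2703, 0.3878]
eef_rot: [179.9, -0.0, 9.1]
ft_force: [0.4, 0.9, -2.3]
grip_width: 0.148
gripper_force: 30.0
```

Run:
```python
from h import *
np.set_printoptions(precision=4,suppress=True)
o=get_obs();print(o["eef_pos"],o["eef_rot"],o["grip_width"],o["gripper_force"],o["ft_force"])
m=camera_model("scene");T=np.linalg.inv(np.array(m["world_from_camera"]))
def pr(P):
    q=T@np.append(P,1);return (int(m["fx"]*q[0]/q[2]+m["cx"]),int(m["fy"]*q[1]/q[2]+m["cy"]))
p=np.array(o["eef_pos"]);P=[pr(p),pr(p+[0,0,.019]),pr(p+[0,0,.047])]
a=grab_frame("scene");w=grab_frame("wrist")
r=pinpoint("lid_grip","scene");print(P,[x["location"] for x in r]);rw=pinpoint("lid_grip","wrist");print([x["location"] for x in rw])
if r and rw: print(tri([ray("scene",r[0]["location"]),ray("wrist",rw[0]["location"])]))
for n in ("lemon_a_mid","lime_a_mid"):
  for r in pinpoint(n,"scene")[:4]+pinpoint(n,"wrist")[:4]: print(n,np.round(r["location"]),round(r["confidence"],2))
for q in P[:1]: cv2.drawMarker(a,q,(255,0,255),cv2.MARKER_CROSS,6)
b=cv2.resize(a[60:260,110:340],(460,400),interpolation=cv2.INTER_CUBIC)
save("p8",np.hstack([b,cv2.resize(w[0:384,140:400],(271,400))]))
```

```text
[ 0.4113 -0.2703  0.3878] [179.929   -0.0008   9.115 ] 0.14822616255194163 29.99638080596924 [ 0.4293  0.9404 -2.3235]
[(188, 115), (187, 109), (186, 101)] [[187.1, 101.9]]
[[248.5, 238.6]]
(array([ 0.4136, -0.2695,  0.4351]), [np.float64(0.0014423402987529695), np.float64(0.0014423402987530285)])
lime_a_mid [204.   1.] 0.73
```

View pics/p8.png

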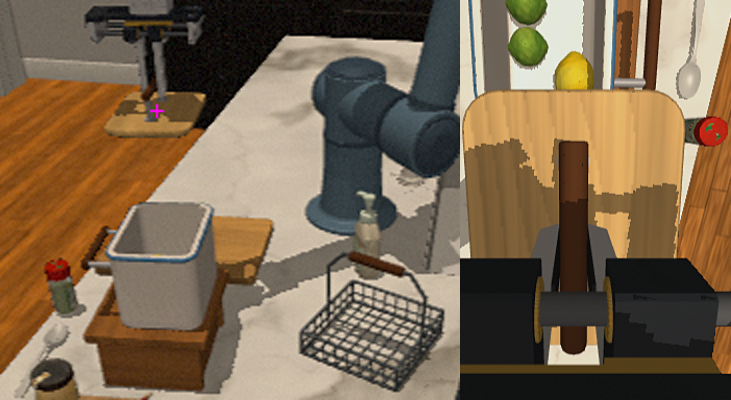

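Request:
play_rows:
  moves:
    - {"claw":0.0,"dp":[-0.035,0.006,0],"yaw":0}
    - {"claw":0.0,"dp":[-0.04,0.007,0],"yaw":0}
    - {"claw":0.0,"dp":[-0.04,0.007,0.01],"yaw":0}
    - {"claw":0.0,"dp":[-0.03,0.005,0.03],"yaw":0}
    - {"claw":0.0,"dp":[-0.01,0.001,0.04],"yaw":0}

```text
time_s: 11.2
eef_pos: [0.2627, -0.3219, 0.3083]
eef_rot: [179.7, -0.0, 9.0]
ft_force: [0.8, -1.9, -4.3]
grip_width: 0.145
gripper_force: 30.0
```

Request:
play_rows:
  moves:
    - {"claw":0.0,"dp":[0,0,0.045],"yaw":0}
    - {"claw":0.0,"dp":[0,0,0.045],"yaw":0}
    - {"claw":0.0,"dp":[0,0,0.045],"yaw":0}
    - {"claw":0.0,"dp":[0,0,0.045],"yaw":0}
    - {"claw":0.0,"dp":[0,0,0.04],"yaw":0}

```text
time_s: 11.7
eef_pos: [0.2642, -0.3191, 0.0852]
eef_rot: [-179.9, -0.0, 9.2]
ft_force: [3.6, 2.8, 2.3]
grip_width: 0.15
gripper_force: 30.0
```

Request:
play_rows:
  moves:
    - {"claw":0.0,"dp":[0,0,0.02],"yaw":0}
    - {"claw":0.0,"dp":[0,0,0.01],"yaw":0}
    - {"claw":0.0,"dp":[0,0,0],"yaw":0}

```text
time_s: 12.0
eef_pos: [0.2669, -0.3228, 0.06]
eef_rot: [179.7, -0.3, 9.1]
ft_force: [5.4, 2.7, 10.0]
grip_width: 0.153
gripper_force: 29.9
```

Run:
```python
from h import *
np.set_printoptions(precision=4,suppress=True)
o=get_obs();print(o["eef_pos"],o["eef_rot"],o["grip_width"],o["ft_force"])
a=grab_frame("scene");w=grab_frame("wrist");t=grab_frame("top")
save("p9",np.hstack([cv2.resize(a[100:260,90:300],(400,305)),cv2.resize(t[190:384,190:400],(400,305))]))
```

```text
[ 0.2669 -0.3228  0.06  ] [179.7034  -0.255    9.1323] 0.15320357592794545 [5.4188 2.7428 9.9982]
```

View pics/p9.png

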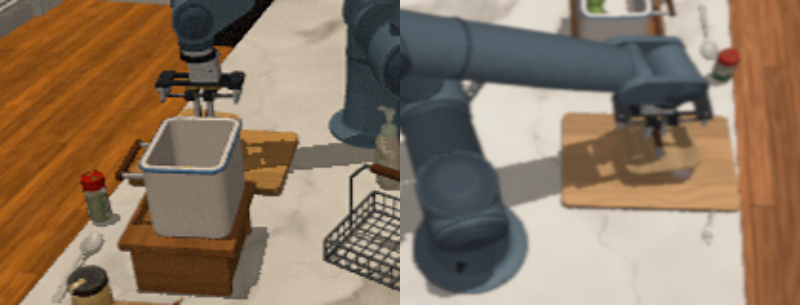

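Run:
```python
from h import *
np.set_printoptions(precision=3,suppress=True)
S=lambda x,y:(190+(x-400)/1.905,190+y/1.57)
for n,p,z in (("obj",(690,172),.05),("objR",(697,172),.03),("bTL",(563,115),.04),("bTR",(725,117),.04),("bBR",(738,208),.04),("bBL",(563,203),.04),("lidBL",(625,165),.07),("lidTR",(695,125),.07),("lidBR",(697,165),.07)):
    print(n,atz("top",S(*p),z))
```

```text
obj [ 0.193 -0.399  0.05 ]
objR [ 0.204 -0.415  0.03 ]
bTL [ 0.319 -0.145  0.04 ]
bTR [ 0.35  -0.472  0.04 ]
bBR [ 0.121 -0.488  0.04 ]
bBL [ 0.095 -0.164  0.04 ]
lidBL [ 0.187 -0.273  0.07 ]
lidTR [ 0.305 -0.407  0.07 ]
lidBR [ 0.202 -0.409  0.07 ]
```

Request:
play_rows:
  moves:
    - {"claw":0.0,"dp":[0,0,-0.03],"yaw":0}
    - {"claw":0.0,"dp":[0,0,-0.03],"yaw":0}
    - {"claw":0.0,"dp":[0.01,-0.035,0],"yaw":0}
    - {"claw":0.0,"dp":[0.01,-0.035,0],"yaw":0}
    - {"claw":0.0,"dp":[0,0,0.02],"yaw":0}

```text
time_s: 12.65
eef_pos: [0.2744, -0.247, 0.0993]
eef_rot: [179.7, -0.2, 9.3]
ft_force: [-0.2, -1.6, -3.1]
grip_width: 0.153
gripper_force: 30.0
```

Request:
play_rows:
  moves:
    - {"claw":0.0,"dp":[0,0,0.03],"yaw":0}
    - {"claw":0.0,"dp":[0,0,0.01],"yaw":0}
    - {"claw":0.0,"dp":[0,0,0.005],"yaw":0}
    - {"claw":0.0,"dp":[0,0,0],"yaw":0}

```text
time_s: 13.05
eef_pos: [0.2729, -0.2486, 0.053]
eef_rot: [180.0, -0.0, 9.1]
ft_force: [-1.4, -0.5, -0.2]
grip_width: 0.15
gripper_force: 30.0
```

Request:
play_rows:
  moves:
    - {"claw":0.0,"dp":[0,0,0.005],"yaw":0}
    - {"claw":0.0,"dp":[0,0,0.003],"yaw":0}
    - {"claw":0.0,"dp":[0,0,0],"yaw":0}

```text
time_s: 13.35
eef_pos: [0.2729, -0.2494, 0.0454]
eef_rot: [179.8, -0.0, 9.1]
ft_force: [-3.0, -1.6, 2.6]
grip_width: 0.149
gripper_force: 30.0
```

Request:
play_rows:
  moves:
    - {"claw":0.0,"dp":[0,0,0.003],"yaw":0}
    - {"claw":0.0,"dp":[0,0,0],"yaw":0}

```text
time_s: 13.55
eef_pos: [0.2728, -0.2486, 0.0417]
eef_rot: [179.9, -0.0, 9.1]
ft_force: [-1.9, -2.0, 2.6]
grip_width: 0.15
gripper_force: 30.0
```

Request:
play_rows:
  moves:
    - {"claw":0.0,"dp":[0,0,0.002],"yaw":0}
    - {"claw":0.0,"dp":[0,0,0],"yaw":0}

```text
time_s: 13.75
eef_pos: [0.2725, -0.2479, 0.0391]
eef_rot: [180.0, -0.0, 9.1]
ft_force: [-1.1, -2.0, 1.1]
grip_width: 0.152
gripper_force: 30.0
```

Request:
play_rows:
  moves:
    - {"claw":0.0,"dp":[0,0,0.003],"yaw":0}
    - {"claw":0.0,"dp":[0,0,0],"yaw":0}
    - {"claw":0.0,"dp":[0,0,0],"yaw":0}

```text
time_s: 14.05
eef_pos: [0.2725, -0.2474, 0.0358]
eef_rot: [-180.0, -0.0, 9.1]
ft_force: [0.2, -0.2, -0.1]
grip_width: 0.152
gripper_force: 30.0
```

Request:
play_rows:
  moves:
    - {"claw":0.0,"dp":[0,0,0.003],"yaw":0}
    - {"claw":0.0,"dp":[0,0,0],"yaw":0}
    - {"claw":0.0,"dp":[0,0,0],"yaw":0}

```text
time_s: 14.35
eef_pos: [0.2724, -0.2474, 0.0328]
eef_rot: [-180.0, -0.0, 9.1]
ft_force: [-0.8, 0.1, -0.4]
grip_width: 0.149
gripper_force: 30.0
```

Run:
```python
from h import *
np.set_printoptions(precision=4,suppress=True)
grab_frame("scene");w=grab_frame("wrist");t=grab_frame("top")
R=[]
for c in ("scene","wrist","top"):
  r=pinpoint("lid_grip",c);print(c,[(x["location"],round(x["confidence"],2)) for x in r])
  if r:R.append(ray(c,r[0]["location"]))
print(tri(R[:2]))
save("p10",np.hstack([cv2.resize(w,(440,330)),cv2.resize(t[220:320,250:350],(330,330))]))
print(get_obs()["ft_force"],get_obs()["torque"])
```

```text
scene [([215.0, 174.2], 0.86), ([191.4, 176.9], 0.6)]
wrist [([248.6, 244.8], 0.87)]
top [([301.9, 272.3], 0.87), ([212.7, 208.7], 0.6)]
(array([ 0.2715, -0.2488,  0.0814]), [np.float64(0.0002696047618010865), np.float64(0.0002696047618011027)])
[ 0.6932  0.2391 -1.4889] [ 0.0146 -0.2701 -0.0105]
```

View pics/p10.png

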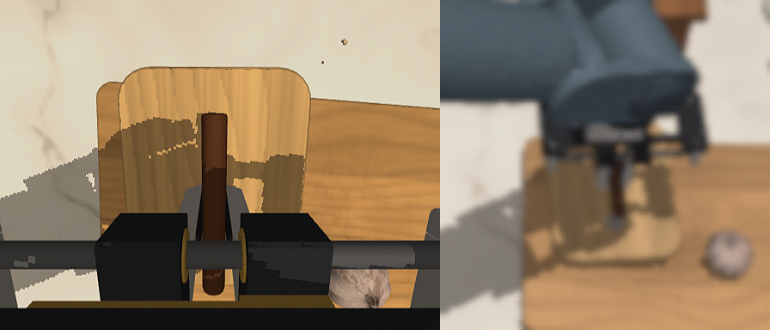

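Request:
play_rows:
  moves:
    - {"claw":0.05,"dp":[0,0,0],"yaw":0}
    - {"claw":0.05,"dp":[0,0,0],"yaw":0}
    - {"claw":0.05,"dp":[0,0,0],"yaw":0}
    - {"claw":0.05,"dp":[0,0,0],"yaw":0}
    - {"claw":0.05,"dp":[0,0,-0.02],"yaw":0}

```text
time_s: 15.15
eef_pos: [0.2711, -0.2458, 0.0513]
eef_rot: [-179.7, 0.1, 9.1]
ft_force: [0.4, 0.1, 0.2]
grip_width: 0.523
gripper_force: 0.0
```

Request:
play_rows:
  moves:
    - {"claw":0.05,"dp":[0,0,-0.05],"yaw":0}
    - {"claw":0.05,"dp":[0,0,-0.05],"yaw":0}
    - {"claw":0.05,"dp":[0,0,-0.05],"yaw":0}
    - {"claw":0.05,"dp":[0,0,-0.05],"yaw":0}
    - {"claw":0.05,"dp":[0,0,-0.05],"yaw":0}

```text
time_s: 15.65
eef_pos: [0.2721, -0.2474, 0.3053]
eef_rot: [180.0, -0.0, 9.1]
ft_force: [0.3, -0.8, -0.4]
grip_width: 0.533
gripper_force: 0.0
```

Request:
play_rows:
  moves:
    - {"claw":0.05,"dp":[0.035,-0.025,0],"yaw":0}
    - {"claw":0.05,"dp":[0.035,-0.025,0],"yaw":0}
    - {"claw":0.05,"dp":[0.035,-0.025,0],"yaw":0}
    - {"claw":0.05,"dp":[0.035,-0.025,0],"yaw":0}
    - {"claw":0.05,"dp":[0.035,-0.025,0],"yaw":0}

```text
time_s: 16.15
eef_pos: [0.4264, -0.0952, 0.3033]
eef_rot: [180.0, -0.0, 9.1]
ft_force: [1.0, -0.2, -0.5]
grip_width: 0.531
gripper_force: 0.0
```

Request:
play_rows:
  moves:
    - {"claw":0.05,"dp":[0.01,-0.038,0],"yaw":0}
    - {"claw":0.05,"dp":[0.01,-0.038,0],"yaw":0}
    - {"claw":0.05,"dp":[0.01,-0.038,0],"yaw":0}
    - {"claw":0.05,"dp":[0.01,-0.038,0],"yaw":0}
    - {"claw":0.05,"dp":[0.01,-0.038,0],"yaw":0}

```text
time_s: 16.65
eef_pos: [0.4446, 0.1005, 0.3032]
eef_rot: [180.0, -0.0, 9.1]
ft_force: [0.6, -0.4, 0.3]
grip_width: 0.532
gripper_force: 0.0
```

Request:
play_rows:
  moves:
    - {"claw":0.05,"dp":[0,0,0],"yaw":-0.14}
    - {"claw":0.05,"dp":[0,0,0],"yaw":-0.14}
    - {"claw":0.05,"dp":[0,0,0],"yaw":-0.14}
    - {"claw":0.05,"dp":[0,0,0],"yaw":-0.14}
    - {"claw":0.05,"dp":[0,0,0],"yaw":-0.14}

```text
time_s: 17.15
eef_pos: [0.4446, 0.0988, 0.303]
eef_rot: [-180.0, 0.0, 49.5]
ft_force: [-0.9, -0.2, -0.2]
grip_width: 0.532
gripper_force: 0.0
```

```bash
cat >> h.py <<'E'
def dowel(n,cam,z,img):
    hsv=cv2.cvtColor(img,cv2.COLOR_RGB2HSV); r=trace(n,cam)
    if not r: return None
    m=r[0]["pixels"]&(hsv[...,2]<130)&(hsv[...,1]>90)
    k,l,s,c=cv2.connectedComponentsWithStats(m.astype(np.uint8)); j=1+np.argmax(s[1:,4])
    v,u=np.nonzero(l==j); P=np.array([atz(cam,p,z)[:2] for p in zip(u[::3],v[::3])])
    c=P.mean(0); e,V=np.linalg.eigh(np.cov(P.T)); a=np.degrees(np.arctan2(V[1,1],V[0,1]))
    q=(P-c)@V[:,1]; return dict(mid=c+V[:,1]*(q.max()+q.min())/2,len=np.ptp(q),az=(a+90)%180-90,n=int(s[j,4]),ext=r[0]["extent"])
def tool(d):
    y=np.radians(get_obs()["eef_rot"][2]); return [d[0]*np.cos(y)+d[1]*np.sin(y), d[0]*np.sin(y)-d[1]*np.cos(y), -d[2]]
E
python3 - <<'E'
from h import *
np.set_printoptions(precision=4,suppress=True)
o=get_obs();print(o["eef_pos"],o["eef_rot"],o["grip_width"],o["joint_pos"])
w=grab_frame("wrist");save("p11",w);a=grab_frame("scene")
R=[]
for c in("wrist","scene"):
  r=pinpoint("basket_grip",c);print(c,[(x["location"],round(x["confidence"],2)) for x in r]);R.append(ray(c,r[0]["location"]))
print(tri(R),atz("wrist",pinpoint("basket_grip","wrist")[0]["location"],.17))
print(dowel("basket_grip","wrist",.17,w))
r=pinpoint("lid_grip","scene");print([(x["location"],x["confidence"]) for x in r])
E
```

```text
[0.4446 0.0988 0.303 ] [-179.9881    0.0151   49.5466] 0.5320714384279498 [ -1.7755 -17.6757 107.5683  -0.0044  90.1261  38.678 ]
wrist [([252.4, 153.8], 0.66)]
scene [([298.5, 192.6], 0.65)]
(array([0.4659, 0.1175, 0.1651]), [np.float64(0.0011393422915756336), np.float64(0.0011393422915756514)]) [0.4663 0.1168 0.17  ]
{'mid': array([0.4667, 0.1147]), 'len': np.float64(0.10046130455865329), 'az': np.float64(69.64655739665699), 'n': 1421, 'ext': [167.7, 57.8, 163.0, 165.3]}
[([215.5, 174.1], 0.79)]
```

View pics/p11.png

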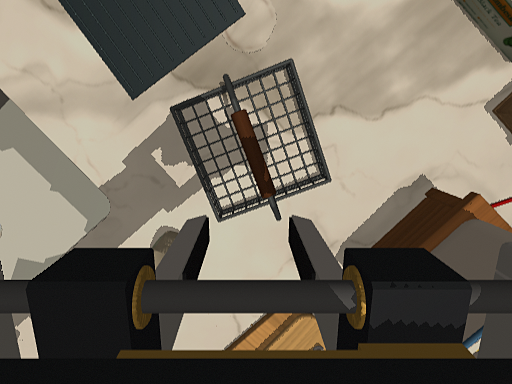

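Request:
play_rows:
  moves:
    - {"claw":0.06,"dp":[0,0,0],"yaw":-0.12}
    - {"claw":0.06,"dp":[0,0,0],"yaw":-0.12}
    - {"claw":0.06,"dp":[0,0,0],"yaw":-0.11}
    - {"claw":0.06,"dp":[0.012,0.008,0.03],"yaw":0}
    - {"claw":0.06,"dp":[0.011,0.007,0.03],"yaw":0}

```text
time_s: 18.0
eef_pos: [0.468, 0.1152, 0.2435]
eef_rot: [179.8, -0.1, 69.2]
ft_force: [-0.3, -0.1, 0.4]
grip_width: 0.638
gripper_force: 0.0
```

Request:
play_rows:
  moves:
    - {"claw":0.06,"dp":[0,0,0.04],"yaw":0}
    - {"claw":0.06,"dp":[0,0,0.04],"yaw":0}
    - {"claw":0.06,"dp":[0,0,0.03],"yaw":0}
    - {"claw":0.06,"dp":[0,0,0.008],"yaw":0}
    - {"claw":0.0,"dp":[0,0,0],"yaw":0}
  newtons: 40

```text
time_s: 18.5
eef_pos: [0.4662, 0.115, 0.1244]
eef_rot: [-179.9, 0.0, 69.2]
ft_force: [0.3, -0.9, 0.5]
grip_width: 0.581
gripper_force: 0.0
```

Request:
play_rows:
  moves:
    - {"claw":0.0,"dp":[0,0,0],"yaw":0}
    - {"claw":0.0,"dp":[0,0,0],"yaw":0}
    - {"claw":0.0,"dp":[0,0,0],"yaw":0}
    - {"claw":0.0,"dp":[0,0,0],"yaw":0}
    - {"claw":0.0,"dp":[0,0,0],"yaw":0}

```text
time_s: 19.0
eef_pos: [0.4671, 0.1151, 0.1256]
eef_rot: [180.0, -0.0, 69.3]
ft_force: [-0.8, -0.6, 6.7]
grip_width: 0.183
gripper_force: 40.0
```

Request:
play_rows:
  moves:
    - {"claw":0.0,"dp":[0,0,0],"yaw":0}
    - {"claw":0.0,"dp":[0,0,0],"yaw":0}

```text
time_s: 19.2
eef_pos: [0.4671, 0.1151, 0.1256]
eef_rot: [180.0, -0.0, 69.3]
ft_force: [-1.5, 0.8, 3.7]
grip_width: 0.182
gripper_force: 40.0
```

Request:
play_rows:
  moves:
    - {"claw":0.0,"dp":[0,0,-0.01],"yaw":0}
    - {"claw":0.0,"dp":[0,0,-0.02],"yaw":0}
    - {"claw":0.0,"dp":[0,0,-0.02],"yaw":0.05}
    - {"claw":0.0,"dp":[0,0,0],"yaw":0.12}
    - {"claw":0.0,"dp":[0,0,0],"yaw":0.13}

```text
time_s: 19.7
eef_pos: [0.467, 0.115, 0.1758]
eef_rot: [180.0, -0.0, 51.8]
ft_force: [-0.1, -0.5, -4.1]
grip_width: 0.179
gripper_force: 40.0
```

Request:
play_rows:
  moves:
    - {"claw":0.0,"dp":[0,0,0],"yaw":0.15}
    - {"claw":0.0,"dp":[0,0,0],"yaw":0.15}
    - {"claw":0.0,"dp":[0,0,0],"yaw":0.15}
    - {"claw":0.0,"dp":[0,0,0],"yaw":0.15}
    - {"claw":0.0,"dp":[0,0,0],"yaw":0.15}

```text
time_s: 20.2
eef_pos: [0.4664, 0.1149, 0.1748]
eef_rot: [-180.0, 0.1, 8.7]
ft_force: [0.5, 0.4, -2.6]
grip_width: 0.183
gripper_force: 40.0
```

Request:
play_rows:
  moves:
    - {"claw":0.0,"dp":[0.01,0.02,0],"yaw":0}
    - {"claw":0.0,"dp":[0.01,0.02,0],"yaw":0}
    - {"claw":0.0,"dp":[0.01,0.02,0],"yaw":0}
    - {"claw":0.0,"dp":[0.01,0.02,0],"yaw":0}
    - {"claw":0.0,"dp":[0,0,0],"yaw":0}

```text
time_s: 20.7
eef_pos: [0.5199, 0.0405, 0.175]
eef_rot: [180.0, 0.0, 8.9]
ft_force: [0.4, 0.0, -3.1]
grip_width: 0.183
gripper_force: 40.0
```

Run:
```python
from h import *
np.set_printoptions(precision=4,suppress=True)
o=get_obs();print(o["eef_pos"],o["eef_rot"],o["grip_width"],o["ft_force"])
w=grab_frame("wrist");a=grab_frame("scene")
for n in("lemon_a_mid","lime_a_mid","tub_handle","tub_mouth","tub_foot","riser_edge"):
  for c in("wrist","scene"):
    print(n,c,[([int(v) for v in x["location"]],round(x["confidence"],2)) for x in pinpoint(n,c)[:3]])
print(dowel("tub_handle","wrist",.215,w))
s=pinpoint("tub_handle","scene");r=pinpoint("tub_handle","wrist")
if s and r: print(tri([ray("scene",s[0]["location"]),ray("wrist",r[0]["location"])]))
save("p12",np.hstack([cv2.resize(w,(480,360)),cv2.resize(a[130:280,110:290],(320,267)) if 0 else cv2.resize(a[100:280,120:280],(320,360))]))
```

```text
[0.5199 0.0405 0.175 ] [179.9614   0.01     8.945 ] 0.18311803566630455 [ 0.4139  0.0207 -3.144 ]
lemon_a_mid wrist []
lemon_a_mid scene [([191, 173], 0.47)]
lime_a_mid wrist []
lime_a_mid scene []
tub_handle wrist []
tub_handle scene [([157, 181], 0.73)]
tub_mouth wrist []
tub_mouth scene [([192, 173], 0.93)]
tub_foot wrist []
tub_foot scene [([216, 208], 0.79), ([159, 181], 0.55)]
riser_edge wrist [([451, 189], 0.85)]
riser_edge scene [([219, 211], 0.83)]
{'mid': array([ 0.4778, -0.084 ]), 'len': np.float64(0.057167226754407094), 'az': np.float64(-79.73725110251712), 'n': 305, 'ext': [389.6, 326.9, 94.7, 37.0]}
```

View pics/p12.png

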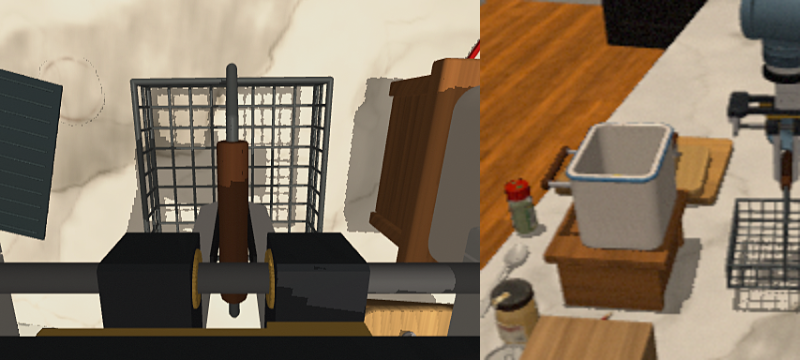

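Run:
```python
from h import *
np.set_printoptions(precision=4,suppress=True)
w=(451,189)
e=atz("wrist",w,.115);print("edge",e,tri([ray("wrist",w),ray("scene",(219,211))]))
for n,p in (("c1",(432/480*512,62/360*384)),("c2",(400/480*512,262/360*384))): print(n,atz("wrist",p,.115))
print(atz("scene",(192,173),.255),atz("scene",(157,181),.215),atz("scene",(216,208),.115))
```

```text
edge [ 0.553  -0.1369  0.115 ] (array([ 0.5528, -0.1378,  0.1124]), [np.float64(0.0008233589195806542), np.float64(0.0008233589195806586)])
c1 [ 0.6534 -0.1125  0.115 ]
c2 [ 0.4628 -0.1419  0.115 ]
[ 0.5588 -0.2151  0.255 ] [ 0.5681 -0.3401  0.215 ] [ 0.5424 -0.1511  0.115 ]
```

Request:
play_rows:
  moves:
    - {"claw":0.0,"dp":[0.003,-0.005,0.015],"yaw":0}
    - {"claw":0.0,"dp":[0,0,0.015],"yaw":0}
    - {"claw":0.0,"dp":[0,0,0.01],"yaw":0}
    - {"claw":0.0,"dp":[0,0,0.006],"yaw":0}
    - {"claw":0.0,"dp":[0,0,0.003],"yaw":0}

```text
time_s: 22.05
eef_pos: [0.5207, 0.0482, 0.1256]
eef_rot: [-179.9, 0.1, 9.1]
ft_force: [-5.3, 2.1, 12.0]
grip_width: 0.182
gripper_force: 40.0
```

Request:
play_rows:
  moves:
    - {"claw":0.0,"dp":[0,0,0.001],"yaw":0}
    - {"claw":0.06,"dp":[0,0,0],"yaw":0}
    - {"claw":0.06,"dp":[0,0,0],"yaw":0}
    - {"claw":0.06,"dp":[0,0,0],"yaw":0}
    - {"claw":0.06,"dp":[0,0,0],"yaw":0}

```text
time_s: 22.55
eef_pos: [0.5215, 0.0476, 0.1254]
eef_rot: [180.0, -0.0, 9.1]
ft_force: [0.1, 0.3, 0.2]
grip_width: 0.484
gripper_force: 0.0
```

Request:
play_rows:
  moves:
    - {"claw":0.06,"dp":[0,0,-0.04],"yaw":0}
    - {"claw":0.06,"dp":[0,0,-0.05],"yaw":0}
    - {"claw":0.06,"dp":[0,0,-0.05],"yaw":0}
    - {"claw":0.06,"dp":[0,0,-0.05],"yaw":0}
    - {"claw":0.04,"dp":[0,0,-0.05],"yaw":0}

```text
time_s: 23.05
eef_pos: [0.5209, 0.0477, 0.3674]
eef_rot: [180.0, -0.0, 9.1]
ft_force: [1.3, -0.2, 0.4]
grip_width: 0.585
gripper_force: 0.0
```

Request:
play_rows:
  moves:
    - {"claw":0.04,"dp":[0,0.04,0],"yaw":0}
    - {"claw":0.04,"dp":[0,0.04,0],"yaw":0}
    - {"claw":0.04,"dp":[0,0.04,0],"yaw":0}
    - {"claw":0.04,"dp":[0,0.04,0],"yaw":0}
    - {"claw":0.04,"dp":[0,0.04,0],"yaw":0}

```text
time_s: 23.55
eef_pos: [0.5529, -0.1514, 0.3653]
eef_rot: [180.0, -0.0, 9.1]
ft_force: [0.6, 0.0, 0.3]
grip_width: 0.422
gripper_force: 0.0
```

Request:
play_rows:
  moves:
    - {"claw":0.04,"dp":[0,0.04,0],"yaw":0}
    - {"claw":0.04,"dp":[0,0.04,0],"yaw":0}
    - {"claw":0.04,"dp":[0,0.04,0],"yaw":0}
    - {"claw":0.04,"dp":[0,0.04,0],"yaw":0}
    - {"claw":0.04,"dp":[0,0.03,0.03],"yaw":0}

```text
time_s: 24.05
eef_pos: [0.5844, -0.3411, 0.3397]
eef_rot: [179.6, -0.3, 9.0]
ft_force: [0.5, 0.2, 0.6]
grip_width: 0.42
gripper_force: 0.0
```

Run:
```python
from h import *
np.set_printoptions(precision=4,suppress=True)
o=get_obs();print(o["eef_pos"],o["eef_rot"],o["grip_width"])
w=grab_frame("wrist");a=grab_frame("scene")
for n in("lemon_a_mid","lime_a_mid","tub_handle","basket_grip"):
  for c in("wrist","scene"):
    print(n,c,[([int(v) for v in x["location"]],round(x["confidence"],2)) for x in pinpoint(n,c)[:4]])
d=dowel("tub_handle","wrist",.215,w);print(d)
r=pinpoint("tub_handle","wrist");s=pinpoint("tub_handle","scene")
print(atz("wrist",r[0]["location"],.215)); print(tri([ray("scene",s[0]["location"]),ray("wrist",r[0]["location"])]))
r=pinpoint("basket_grip","wrist")
if r: print("bask",atz("wrist",r[0]["location"],.17))
cv2.imwrite("wlast.png",w[...,::-1])
```

```text
[ 0.5844 -0.3411  0.3397] [179.5878  -0.3445   9.0238] 0.41993820941145954
lemon_a_mid wrist []
lemon_a_mid scene []
lime_a_mid wrist [([124, 134], 0.88), ([112, 164], 0.49)]
lime_a_mid scene []
tub_handle wrist [([236, 184], 0.57)]
tub_handle scene [([157, 184], 0.59)]
basket_grip wrist []
basket_grip scene [([275, 201], 0.89)]
{'mid': array([ 0.5776, -0.3281]), 'len': np.float64(0.11803363583998794), 'az': np.float64(8.149530098505721), 'n': 1402, 'ext': [37.2, 92.0, 209.0, 174.6]}
[ 0.5769 -0.3254  0.215 ]
(array([ 0.5793, -0.3297,  0.2109]), [np.float64(0.005402119651694242), np.float64(0.005402119651694101)])
```

Request:
play_rows:
  moves:
    - {"claw":0.04,"dp":[0,0,0.03],"yaw":0}
    - {"claw":0.04,"dp":[0,0,0],"yaw":0}
    - {"claw":0.04,"dp":[0,0,0],"yaw":0}

```text
time_s: 25.05
eef_pos: [0.5826, -0.337, 0.3046]
eef_rot: [-179.9, 0.1, 9.1]
ft_force: [0.5, -0.1, 0.6]
grip_width: 0.427
gripper_force: 0.0
```

Run:
```python
from h import *
np.set_printoptions(precision=4,suppress=True)
o=get_obs();print(o["eef_pos"],o["eef_rot"])
w=grab_frame("wrist")
d=dowel("tub_handle","wrist",.215,w);print(d)
print(atz("wrist",pinpoint("tub_handle","wrist")[0]["location"],.215))
```

```text
[ 0.5826 -0.337   0.3046] [-179.92      0.0686    9.0997]
{'mid': array([ 0.5793, -0.3339]), 'len': np.float64(0.11631116890334187), 'az': np.float64(7.486775960151817), 'n': 1657, 'ext': [18.8, 89.5, 232.0, 190.5]}
[ 0.581  -0.3348  0.215 ]
```

Request:
play_rows:
  moves:
    - {"claw":0.04,"dp":[-0.001,-0.003,0.03],"yaw":0.01}
    - {"claw":0.04,"dp":[0,0,0.03],"yaw":0}
    - {"claw":0.04,"dp":[0,0,0.03],"yaw":0}
    - {"claw":0.04,"dp":[0,0,0.03],"yaw":0}
    - {"claw":0.04,"dp":[0,0,0.015],"yaw":0}

```text
time_s: 25.7
eef_pos: [0.5807, -0.334, 0.168]
eef_rot: [-179.9, 0.1, 8.5]
ft_force: [0.1, 0.1, 0.3]
grip_width: 0.428
gripper_force: 0.0
```

Request:
play_rows:
  moves:
    - {"claw":0.0,"dp":[0,0,0],"yaw":0}
    - {"claw":0.0,"dp":[0,0,0],"yaw":0}
    - {"claw":0.0,"dp":[0,0,0],"yaw":0}
    - {"claw":0.0,"dp":[0,0,0],"yaw":0}
    - {"claw":0.0,"dp":[0,0,0],"yaw":0}
  newtons: 10

```text
time_s: 26.2
eef_pos: [0.5821, -0.3322, 0.1726]
eef_rot: [-179.8, -0.1, 8.6]
ft_force: [-2.0, 9.4, 5.6]
grip_width: 0.155
gripper_force: 10.0
```

Request:
play_rows:
  moves:
    - {"claw":0.0,"dp":[0,0,0],"yaw":0}
    - {"claw":0.0,"dp":[0,0,0],"yaw":0}

```text
time_s: 26.4
eef_pos: [0.5821, -0.3322, 0.1726]
eef_rot: [-179.8, -0.1, 8.6]
ft_force: [-2.4, 8.1, 5.3]
grip_width: 0.156
gripper_force: 10.0
```

Request:
play_rows:
  moves:
    - {"claw":0.0,"dp":[0.001,-0.002,-0.003],"yaw":0}
    - {"claw":0.0,"dp":[0,0,0],"yaw":0}
    - {"claw":0.0,"dp":[0,0,0],"yaw":0}
    - {"claw":0.0,"dp":[0,0,0],"yaw":0}
  newtons: 40

```text
time_s: 26.8
eef_pos: [0.582, -0.3322, 0.1727]
eef_rot: [-179.9, 0.0, 8.5]
ft_force: [-0.1, 1.4, -7.4]
grip_width: 0.151
gripper_force: 40.0
```

Request:
play_rows:
  moves:
    - {"claw":0.0,"dp":[0,-0.004,-0.006],"yaw":0}
    - {"claw":0.0,"dp":[0,-0.004,-0.006],"yaw":0}
    - {"claw":0.0,"dp":[0,-0.004,-0.006],"yaw":0}
    - {"claw":0.0,"dp":[0,-0.004,-0.006],"yaw":0}
    - {"claw":0.0,"dp":[0,-0.004,-0.006],"yaw":0}

```text
time_s: 27.3
eef_pos: [0.579, -0.3124, 0.2039]
eef_rot: [180.0, 0.0, 8.5]
ft_force: [0.9, -2.2, -9.9]
grip_width: 0.147
gripper_force: 40.0
```

Request:
play_rows:
  moves:
    - {"claw":0.0,"dp":[0,-0.005,-0.0053],"yaw":0}
    - {"claw":0.0,"dp":[0,-0.005,-0.0053],"yaw":0}
    - {"claw":0.0,"dp":[0,-0.005,-0.0053],"yaw":0}
    - {"claw":0.0,"dp":[0,-0.005,-0.0053],"yaw":0}
    - {"claw":0.0,"dp":[0,-0.005,-0.0053],"yaw":0}

```text
time_s: 27.8
eef_pos: [0.5756, -0.2881, 0.231]
eef_rot: [179.9, -0.1, 8.5]
ft_force: [1.3, -4.3, -7.9]
grip_width: 0.145
gripper_force: 40.0
```

Request:
play_rows:
  moves:
    - {"claw":0.0,"dp":[0,-0.0059,-0.0043],"yaw":0}
    - {"claw":0.0,"dp":[0,-0.0059,-0.0043],"yaw":0}
    - {"claw":0.0,"dp":[0,-0.0059,-0.0043],"yaw":0}
    - {"claw":0.0,"dp":[0,-0.0059,-0.0043],"yaw":0}
    - {"claw":0.0,"dp":[0,-0.0059,-0.0043],"yaw":0}

```text
time_s: 28.3
eef_pos: [0.5717, -0.2597, 0.2537]
eef_rot: [179.8, -0.1, 8.5]
ft_force: [0.9, -5.1, -4.2]
grip_width: 0.146
gripper_force: 40.0
```

Run:
```python
from h import *
np.set_printoptions(precision=4,suppress=True)
a=grab_frame("scene");o=get_obs();print(o["eef_pos"],o["ft_force"])
for n in("tub_foot","tub_mouth","tub_handle","lemon_a_mid","lime_a_mid","basket_grip"): print(n,[([int(v) for v in x["location"]],round(x["confidence"],2)) for x in pinpoint(n,"scene")[:3]])
save("p13",cv2.resize(a[70:270,110:340],(690,600)))
```

```text
[ 0.5718 -0.2586  0.2544] [ 1.0798 -4.7954 -3.5965]
tub_foot []
tub_mouth [([217, 169], 0.63)]
tub_handle [([177, 161], 0.7)]
lemon_a_mid [([142, 204], 0.71)]
lime_a_mid []
basket_grip [([276, 200], 0.58)]
```

View pics/p13.png

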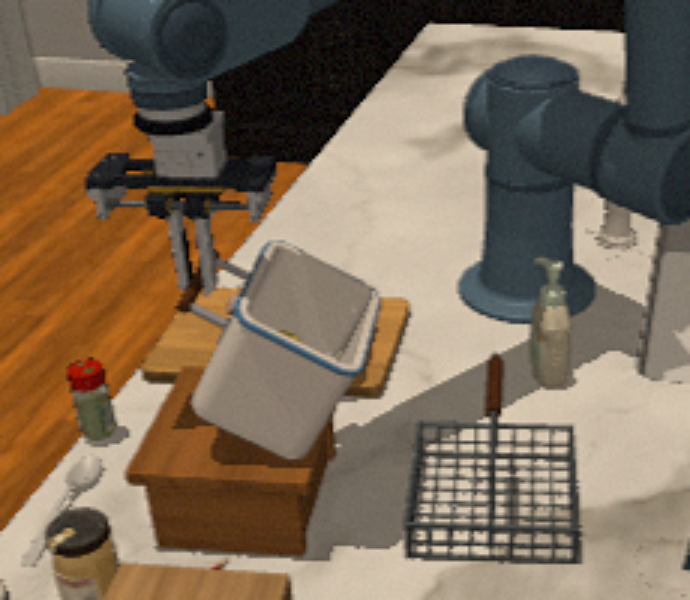

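Request:
play_rows:
  moves:
    - {"claw":0.0,"dp":[0,-0.0065,-0.0033],"yaw":0}
    - {"claw":0.0,"dp":[0,-0.0065,-0.0033],"yaw":0}
    - {"claw":0.0,"dp":[0,-0.0065,-0.0033],"yaw":0}
    - {"claw":0.0,"dp":[0,-0.0065,-0.0033],"yaw":0}
    - {"claw":0.0,"dp":[0,-0.0065,-0.0033],"yaw":0}

```text
time_s: 29.15
eef_pos: [0.5673, -0.2281, 0.2711]
eef_rot: [179.7, -0.2, 8.5]
ft_force: [0.5, -5.5, 0.9]
grip_width: 0.15
gripper_force: 40.0
```

Request:
play_rows:
  moves:
    - {"claw":0.0,"dp":[0,-0.007,-0.0021],"yaw":0}
    - {"claw":0.0,"dp":[0,-0.007,-0.0021],"yaw":0}
    - {"claw":0.0,"dp":[0,-0.007,-0.0021],"yaw":0}
    - {"claw":0.0,"dp":[0,-0.007,-0.0021],"yaw":0}
    - {"claw":0.0,"dp":[0,-0.007,-0.0021],"yaw":0}

```text
time_s: 29.65
eef_pos: [0.5626, -0.1933, 0.2827]
eef_rot: [179.7, -0.3, 8.5]
ft_force: [1.9, -4.9, 3.1]
grip_width: 0.144
gripper_force: 40.0
```

Request:
play_rows:
  moves:
    - {"claw":0.0,"dp":[0,-0.0073,-0.0008],"yaw":0}
    - {"claw":0.0,"dp":[0,-0.0073,-0.0008],"yaw":0}
    - {"claw":0.0,"dp":[0,-0.0073,-0.0008],"yaw":0}
    - {"claw":0.0,"dp":[0,-0.0073,-0.0008],"yaw":0}
    - {"claw":0.0,"dp":[0,-0.0073,-0.0008],"yaw":0}

```text
time_s: 30.15
eef_pos: [0.5572, -0.1559, 0.2861]
eef_rot: [179.8, -0.3, 8.5]
ft_force: [2.0, -2.6, 5.1]
grip_width: 0.149
gripper_force: 40.0
```

Request:
play_rows:
  moves:
    - {"claw":0.0,"dp":[0,-0.0073,0.0005],"yaw":0}
    - {"claw":0.0,"dp":[0,-0.0073,0.0005],"yaw":0}
    - {"claw":0.0,"dp":[0,-0.0073,0.0005],"yaw":0}
    - {"claw":0.0,"dp":[0,-0.0073,0.0005],"yaw":0}
    - {"claw":0.0,"dp":[0,-0.0073,0.0005],"yaw":0}

```text
time_s: 30.65
eef_pos: [0.5516, -0.1187, 0.2825]
eef_rot: [180.0, -0.3, 8.6]
ft_force: [2.8, 0.3, 4.6]
grip_width: 0.148
gripper_force: 40.0
```

Run:
```python
from h import *
np.set_printoptions(precision=4,suppress=True)
a=grab_frame("scene");o=get_obs();print(o["eef_pos"],o["ft_force"],o["joint_pos"])
for n in("tub_foot","tub_mouth","tub_handle","lemon_a_mid","lime_a_mid","basket_grip"): print(n,[([int(v) for v in x["location"]],round(x["confidence"],2)) for x in pinpoint(n,"scene")[:3]])
```

```text
[ 0.5514 -0.1174  0.2821] [2.8957 3.0793 8.3922] [-23.6562  -1.5975  95.5942   0.2101  85.8009  57.7089]
tub_foot []
tub_mouth [([246, 180], 0.57)]
tub_handle [([221, 156], 0.68)]
lemon_a_mid []
lime_a_mid []
basket_grip [([274, 199], 0.86)]
```

Request:
play_rows:
  moves:
    - {"claw":0.0,"dp":[0,-0.0071,0.0017],"yaw":0}
    - {"claw":0.0,"dp":[0,-0.0071,0.0017],"yaw":0}
    - {"claw":0.0,"dp":[0,-0.0071,0.0017],"yaw":0}
    - {"claw":0.0,"dp":[0,-0.0071,0.0017],"yaw":0}
    - {"claw":0.0,"dp":[0,-0.0071,0.0017],"yaw":0}

```text
time_s: 31.5
eef_pos: [0.5462, -0.0832, 0.2725]
eef_rot: [-179.9, -0.2, 8.6]
ft_force: [5.4, 2.8, 2.1]
grip_width: 0.146
gripper_force: 40.0
```

Request:
play_rows:
  moves:
    - {"claw":0.0,"dp":[0,-0.0035,0.0013],"yaw":0}
    - {"claw":0.0,"dp":[0,-0.0035,0.0013],"yaw":0}
    - {"claw":0.0,"dp":[0,-0.0035,0.0013],"yaw":0}
    - {"claw":0.0,"dp":[0,-0.0035,0.0013],"yaw":0}
    - {"claw":0.0,"dp":[0,-0.0035,0.0013],"yaw":0}

```text
time_s: 32.0
eef_pos: [0.543, -0.0658, 0.265]
eef_rot: [-179.9, -0.1, 8.6]
ft_force: [3.6, 2.3, 0.5]
grip_width: 0.151
gripper_force: 40.0
```

Request:
play_rows:
  moves:
    - {"claw":0.0,"dp":[0,-0.0032,0.0016],"yaw":0}
    - {"claw":0.0,"dp":[0,-0.0032,0.0016],"yaw":0}
    - {"claw":0.0,"dp":[0,-0.0032,0.0016],"yaw":0}
    - {"claw":0.0,"dp":[0,-0.0032,0.0016],"yaw":0}
    - {"claw":0.0,"dp":[0,-0.0032,0.0016],"yaw":0}

```text
time_s: 32.5
eef_pos: [0.5402, -0.05, 0.2566]
eef_rot: [-179.9, -0.1, 8.6]
ft_force: [2.7, 3.9, 1.7]
grip_width: 0.151
gripper_force: 40.0
```

Request:
play_rows:
  moves:
    - {"claw":0.0,"dp":[0,-0.0031,0.0019],"yaw":0}
    - {"claw":0.0,"dp":[0,-0.0031,0.0019],"yaw":0}
    - {"claw":0.0,"dp":[0,-0.0031,0.0019],"yaw":0}
    - {"claw":0.0,"dp":[0,-0.0031,0.0019],"yaw":0}
    - {"claw":0.0,"dp":[0,-0.0031,0.0019],"yaw":0}

```text
time_s: 33.0
eef_pos: [0.5381, -0.0351, 0.2478]
eef_rot: [-179.9, -0.1, 8.6]
ft_force: [3.5, 5.8, 4.5]
grip_width: 0.15
gripper_force: 40.0
```

Request:
play_rows:
  moves:
    - {"claw":0.0,"dp":[0,-0.003,0.0021],"yaw":0}
    - {"claw":0.0,"dp":[0,-0.003,0.0021],"yaw":0}
    - {"claw":0.0,"dp":[0,-0.003,0.0021],"yaw":0}
    - {"claw":0.0,"dp":[0,-0.003,0.0021],"yaw":0}
    - {"claw":0.0,"dp":[0,-0.003,0.0021],"yaw":0}

```text
time_s: 33.5
eef_pos: [0.5357, -0.0199, 0.237]
eef_rot: [-179.9, -0.1, 8.6]
ft_force: [2.5, 6.4, 2.9]
grip_width: 0.149
gripper_force: 40.0
```

Request:
play_rows:
  moves:
    - {"claw":0.0,"dp":[0,-0.0028,0.0024],"yaw":0}
    - {"claw":0.0,"dp":[0,-0.0028,0.0024],"yaw":0}
    - {"claw":0.0,"dp":[0,-0.0028,0.0024],"yaw":0}
    - {"claw":0.0,"dp":[0,-0.0028,0.0024],"yaw":0}
    - {"claw":0.0,"dp":[0,-0.0028,0.0024],"yaw":0}

```text
time_s: 34.0
eef_pos: [0.5335, -0.0056, 0.2249]
eef_rot: [-179.8, -0.1, 8.6]
ft_force: [2.5, 7.4, 3.3]
grip_width: 0.151
gripper_force: 40.0
```

Run:
```python
from h import *
np.set_printoptions(precision=4,suppress=True)
a=grab_frame("scene");o=get_obs();print(o["eef_pos"],o["ft_force"],o["grip_width"])
for n in("tub_mouth","tub_handle","lemon_a_mid","lime_a_mid","basket_grip"): print(n,[([int(v) for v in x["location"]],round(x["confidence"],2)) for x in pinpoint(n,"scene")[:4]])
save("sc105",a)
```

```text
[ 0.5332 -0.005   0.2244] [2.6935 9.1809 2.9031] 0.14740620731556542
tub_mouth []
tub_handle []
lemon_a_mid []
lime_a_mid [([286, 234], 0.44)]
basket_grip [([271, 201], 0.6)]
```

Request:
play_rows:
  moves:
    - {"claw":0.0,"dp":[0,-0.0025,0.0025],"yaw":0}
    - {"claw":0.0,"dp":[0,-0.0025,0.0025],"yaw":0}
    - {"claw":0.0,"dp":[0,-0.0025,0.0025],"yaw":0}
    - {"claw":0.0,"dp":[0,-0.0025,0.0025],"yaw":0}
    - {"claw":0.0,"dp":[0,-0.0025,0.0025],"yaw":0}

```text
time_s: 34.8
eef_pos: [0.5313, 0.0071, 0.2121]
eef_rot: [-179.7, -0.0, 8.6]
ft_force: [2.4, 8.2, 2.4]
grip_width: 0.145
gripper_force: 40.0
```

Request:
play_rows:
  moves:
    - {"claw":0.0,"dp":[0,0,0],"yaw":0}
    - {"claw":0.0,"dp":[0,0,0],"yaw":0}
    - {"claw":0.0,"dp":[0,0,0],"yaw":0}
    - {"claw":0.0,"dp":[0,0,0],"yaw":0}
    - {"claw":0.0,"dp":[0,0,0],"yaw":0}

```text
time_s: 35.3
eef_pos: [0.5311, 0.0073, 0.212]
eef_rot: [-179.7, 0.0, 8.6]
ft_force: [2.1, 9.3, 1.9]
grip_width: 0.148
gripper_force: 40.0
```

Request:
play_rows:
  moves:
    - {"claw":0.0,"dp":[0,0,0],"yaw":0}
    - {"claw":0.0,"dp":[0,0,0],"yaw":0}
    - {"claw":0.0,"dp":[0,0,0],"yaw":0}
    - {"claw":0.0,"dp":[0,0,0],"yaw":0}
    - {"claw":0.0,"dp":[0,0,0],"yaw":0}

```text
time_s: 35.8
eef_pos: [0.5311, 0.0073, 0.212]
eef_rot: [-179.7, 0.0, 8.6]
ft_force: [2.2, 9.0, 3.2]
grip_width: 0.15
gripper_force: 40.0
```

Run:
```python
from h import *
np.set_printoptions(precision=4,suppress=True)
a=grab_frame("scene");grab_frame("wrist");o=get_obs();print(o["eef_pos"],o["ft_force"],o["grip_width"])
for n in("tub_mouth","tub_handle","lemon_a_mid","lime_a_mid","basket_grip"):
  for c in("scene","wrist"): print(n,c,[([int(v) for v in x["location"]],round(x["confidence"],2)) for x in pinpoint(n,c)[:4]])
hsv=cv2.cvtColor(a,cv2.COLOR_RGB2HSV)
for nm,lo,hi in(("yel",22,32),("grn",36,60)):
  m=((hsv[...,0]>=lo)&(hsv[...,0]<=hi)&(hsv[...,1]>140)&(hsv[...,2]>50)).astype(np.uint8)
  k,l,s,c=cv2.connectedComponentsWithStats(m)
  print(nm,[(s[i].tolist(),) for i in range(1,k) if s[i,4]>25 and s[i,0]>200])
save("sc110",a)
```

```text
[0.5311 0.0073 0.212 ] [2.0915 8.8833 2.8698] 0.15011867895049494
tub_mouth scene []
tub_mouth wrist []
tub_handle scene [([263, 173], 0.92)]
tub_handle wrist [([249, 242], 0.86), ([196, 179], 0.68), ([160, 153], 0.6)]
lemon_a_mid scene []
lemon_a_mid wrist []
lime_a_mid scene [([294, 235], 0.52)]
lime_a_mid wrist [([160, 154], 0.57)]
basket_grip scene [([274, 204], 0.72), ([213, 208], 0.68)]
basket_grip wrist [([194, 180], 0.66)]
yel [([284, 218, 15, 15, 175],)]
grn [([275, 230, 27, 14, 200],)]
```

Request:
play_rows:
  moves:
    - {"claw":0.0,"dp":[0,0.0053,-0.0049],"yaw":0}
    - {"claw":0.0,"dp":[0,0.0053,-0.0049],"yaw":0}
    - {"claw":0.0,"dp":[0,0.0053,-0.0049],"yaw":0}
    - {"claw":0.0,"dp":[0,0.0053,-0.0049],"yaw":0}
    - {"claw":0.0,"dp":[0,0.0053,-0.0049],"yaw":0}

```text
time_s: 36.9
eef_pos: [0.5342, -0.0186, 0.2357]
eef_rot: [-179.6, 0.1, 8.6]
ft_force: [1.7, 7.6, -0.8]
grip_width: 0.151
gripper_force: 39.9
```

Request:
play_rows:
  moves:
    - {"claw":0.0,"dp":[0,0.0061,-0.004],"yaw":0}
    - {"claw":0.0,"dp":[0,0.0061,-0.004],"yaw":0}
    - {"claw":0.0,"dp":[0,0.0061,-0.004],"yaw":0}
    - {"claw":0.0,"dp":[0,0.0061,-0.004],"yaw":0}
    - {"claw":0.0,"dp":[0,0.0061,-0.004],"yaw":0}

```text
time_s: 37.4
eef_pos: [0.5383, -0.0494, 0.2557]
eef_rot: [-179.6, 0.2, 8.6]
ft_force: [-2.0, 6.2, 0.9]
grip_width: 0.149
gripper_force: 40.0
```

Run:
```python
from h import *
np.set_printoptions(precision=4,suppress=True)
a=grab_frame("scene");w=grab_frame("wrist");o=get_obs();print(o["eef_pos"],o["ft_force"],o["grip_width"])
save("p14",np.hstack([cv2.resize(a[120:280,180:350],(425,400),interpolation=cv2.INTER_CUBIC),cv2.resize(w[0:300,0:280],(373,400))]))
```

```text
[ 0.5384 -0.0502  0.2562] [-3.3937  6.3319  3.5058] 0.14905364373794527
```

View pics/p14.png

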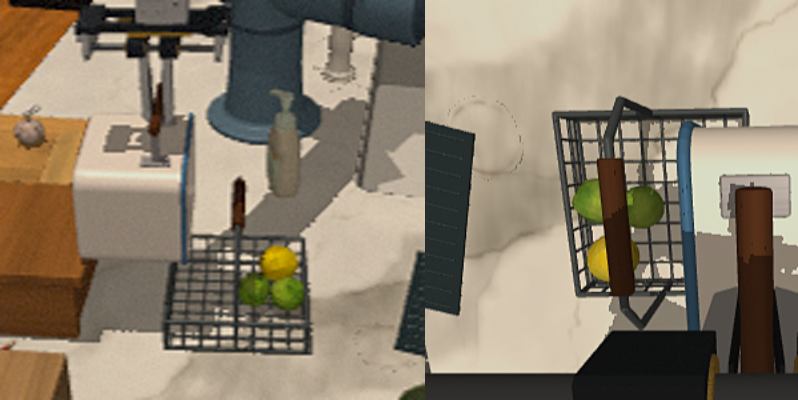

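Request:
play_rows:
  moves:
    - {"claw":0.0,"dp":[0,0.0067,-0.0029],"yaw":0}
    - {"claw":0.0,"dp":[0,0.0067,-0.0029],"yaw":0}
    - {"claw":0.0,"dp":[0,0.0067,-0.0029],"yaw":0}
    - {"claw":0.0,"dp":[0,0.0067,-0.0029],"yaw":0}
    - {"claw":0.0,"dp":[0,0.0067,-0.0029],"yaw":0}

```text
time_s: 38.0
eef_pos: [0.5441, -0.0825, 0.2716]
eef_rot: [-179.7, 0.1, 8.6]
ft_force: [-1.4, 6.9, 6.5]
grip_width: 0.148
gripper_force: 40.0
```

Request:
play_rows:
  moves:
    - {"claw":0.0,"dp":[0,0.0071,-0.0017],"yaw":0}
    - {"claw":0.0,"dp":[0,0.0071,-0.0017],"yaw":0}
    - {"claw":0.0,"dp":[0,0.0071,-0.0017],"yaw":0}
    - {"claw":0.0,"dp":[0,0.0071,-0.0017],"yaw":0}
    - {"claw":0.0,"dp":[0,0.0071,-0.0017],"yaw":0}

```text
time_s: 38.5
eef_pos: [0.5499, -0.1186, 0.2801]
eef_rot: [-179.8, 0.0, 8.6]
ft_force: [-0.1, 4.9, 4.4]
grip_width: 0.151
gripper_force: 40.0
```

Request:
play_rows:
  moves:
    - {"claw":0.0,"dp":[0,0.0073,-0.0005],"yaw":0}
    - {"claw":0.0,"dp":[0,0.0073,-0.0005],"yaw":0}
    - {"claw":0.0,"dp":[0,0.0073,-0.0005],"yaw":0}
    - {"claw":0.0,"dp":[0,0.0073,-0.0005],"yaw":0}
    - {"claw":0.0,"dp":[0,0.0073,-0.0005],"yaw":0}

```text
time_s: 39.0
eef_pos: [0.5557, -0.1562, 0.2817]
eef_rot: [-180.0, 0.0, 8.5]
ft_force: [2.6, 1.6, 1.2]
grip_width: 0.148
gripper_force: 39.9
```

Request:
play_rows:
  moves:
    - {"claw":0.0,"dp":[0,0.0073,0.0008],"yaw":0}
    - {"claw":0.0,"dp":[0,0.0073,0.0008],"yaw":0}
    - {"claw":0.0,"dp":[0,0.0073,0.0008],"yaw":0}
    - {"claw":0.0,"dp":[0,0.0073,0.0008],"yaw":0}
    - {"claw":0.0,"dp":[0,0.0073,0.0008],"yaw":0}

```text
time_s: 39.5
eef_pos: [0.561, -0.1925, 0.2773]
eef_rot: [-180.0, 0.0, 8.5]
ft_force: [4.0, 0.8, -2.0]
grip_width: 0.147
gripper_force: 39.9
```

Request:
play_rows:
  moves:
    - {"claw":0.0,"dp":[0,0.007,0.0021],"yaw":0}
    - {"claw":0.0,"dp":[0,0.007,0.0021],"yaw":0}
    - {"claw":0.0,"dp":[0,0.007,0.0021],"yaw":0}
    - {"claw":0.0,"dp":[0,0.007,0.0021],"yaw":0}
    - {"claw":0.0,"dp":[0,0.007,0.0021],"yaw":0}

```text
time_s: 40.0
eef_pos: [0.5661, -0.227, 0.2668]
eef_rot: [-180.0, 0.1, 8.5]
ft_force: [3.8, 0.9, -3.9]
grip_width: 0.151
gripper_force: 40.0
```

Request:
play_rows:
  moves:
    - {"claw":0.0,"dp":[0,0.0065,0.0033],"yaw":0}
    - {"claw":0.0,"dp":[0,0.0065,0.0033],"yaw":0}
    - {"claw":0.0,"dp":[0,0.0065,0.0033],"yaw":0}
    - {"claw":0.0,"dp":[0,0.0065,0.0033],"yaw":0}
    - {"claw":0.0,"dp":[0,0.0065,0.0033],"yaw":0}

```text
time_s: 40.5
eef_pos: [0.5709, -0.2593, 0.2505]
eef_rot: [-180.0, 0.0, 8.5]
ft_force: [3.6, -1.8, -2.8]
grip_width: 0.146
gripper_force: 40.0
```

Request:
play_rows:
  moves:
    - {"claw":0.0,"dp":[0,0.0059,0.0043],"yaw":0}
    - {"claw":0.0,"dp":[0,0.0059,0.0043],"yaw":0}
    - {"claw":0.0,"dp":[0,0.0059,0.0043],"yaw":0}
    - {"claw":0.0,"dp":[0,0.0059,0.0043],"yaw":0}
    - {"claw":0.0,"dp":[0,0.0059,0.0043],"yaw":0}

```text
time_s: 41.0
eef_pos: [0.5754, -0.2881, 0.2288]
eef_rot: [-180.0, 0.0, 8.5]
ft_force: [2.3, -1.0, -4.0]
grip_width: 0.149
gripper_force: 40.0
```

Request:
play_rows:
  moves:
    - {"claw":0.0,"dp":[0,0.005,0.0053],"yaw":0}
    - {"claw":0.0,"dp":[0,0.005,0.0053],"yaw":0}
    - {"claw":0.0,"dp":[0,0.005,0.0053],"yaw":0}
    - {"claw":0.0,"dp":[0,0.005,0.0053],"yaw":0}
    - {"claw":0.0,"dp":[0,0.005,0.0053],"yaw":0}

```text
time_s: 41.5
eef_pos: [0.5789, -0.3129, 0.2023]
eef_rot: [-180.0, 0.0, 8.5]
ft_force: [2.5, -1.3, -4.4]
grip_width: 0.148
gripper_force: 40.0
```

Request:
play_rows:
  moves:
    - {"claw":0.0,"dp":[0,0.0022,0.003],"yaw":0}
    - {"claw":0.0,"dp":[0,0.0022,0.003],"yaw":0}
    - {"claw":0.0,"dp":[0,0.0021,0.003],"yaw":0}
    - {"claw":0.0,"dp":[0,0.002,0.003],"yaw":0}
    - {"claw":0.0,"dp":[0,0.002,0.003],"yaw":0}

```text
time_s: 42.0
eef_pos: [0.5806, -0.3232, 0.1879]
eef_rot: [180.0, 0.0, 8.5]
ft_force: [0.6, -3.7, -4.1]
grip_width: 0.15
gripper_force: 40.0
```

Request:
play_rows:
  moves:
    - {"claw":0.0,"dp":[0,0.0018,0.0025],"yaw":0}
    - {"claw":0.0,"dp":[0,0.0018,0.0025],"yaw":0}
    - {"claw":0.0,"dp":[0,0.0016,0.0025],"yaw":0}
    - {"claw":0.0,"dp":[0,0.0014,0.0025],"yaw":0}
    - {"claw":0.0,"dp":[0,0.0012,0.002],"yaw":0}

```text
time_s: 42.5
eef_pos: [0.5819, -0.3308, 0.1758]
eef_rot: [-180.0, 0.0, 8.5]
ft_force: [1.5, -3.2, -4.7]
grip_width: 0.148
gripper_force: 40.0
```

Request:
play_rows:
  moves:
    - {"claw":0.0,"dp":[0,0.0006,0.001],"yaw":0}
    - {"claw":0.0,"dp":[0,0.0006,0.001],"yaw":0}
    - {"claw":0.0,"dp":[0,0,0],"yaw":0}

```text
time_s: 42.8
eef_pos: [0.582, -0.3318, 0.174]
eef_rot: [-180.0, 0.0, 8.5]
ft_force: [0.8, -2.9, -4.6]
grip_width: 0.15
gripper_force: 40.0
```

Request:
play_rows:
  moves:
    - {"claw":0.0,"dp":[0,0.0003,0.001],"yaw":0}
    - {"claw":0.0,"dp":[0,0.0003,0.001],"yaw":0}
    - {"claw":0.0,"dp":[0,0,0],"yaw":0}

```text
time_s: 43.1
eef_pos: [0.5821, -0.3319, 0.1738]
eef_rot: [-180.0, 0.0, 8.5]
ft_force: [-3.7, 2.6, 5.9]
grip_width: 0.148
gripper_force: 40.0
```

Request:
play_rows:
  moves:
    - {"claw":0.0,"dp":[0,0,0.001],"yaw":0}
    - {"claw":0.0,"dp":[0,0,0.001],"yaw":0}
    - {"claw":0.0,"dp":[0,0,0],"yaw":0}

```text
time_s: 43.4
eef_pos: [0.5822, -0.332, 0.1738]
eef_rot: [-180.0, -0.0, 8.6]
ft_force: [-6.9, 5.5, 11.7]
grip_width: 0.148
gripper_force: 40.0
```

Run:
```python
from h import *
np.set_printoptions(precision=4,suppress=True)
w=grab_frame("wrist");a=grab_frame("scene");o=get_obs();print(o["eef_pos"],o["ft_force"])
for n in("tub_foot","tub_mouth","tub_handle","lemon_a_mid","lime_a_mid","basket_grip","riser_edge"):
  for c in("scene","wrist"): print(n,c,[([int(v) for v in x["location"]],round(x["confidence"],2)) for x in pinpoint(n,c)[:4]])
```

```text
[ 0.5822 -0.3319  0.1737] [-7.7493  4.9807 12.4435]
tub_foot scene [([212, 209], 0.84), ([291, 223], 0.73)]
tub_foot wrist [([44, 195], 0.77)]
tub_mouth scene [([191, 174], 0.86)]
tub_mouth wrist []
tub_handle scene [([157, 182], 0.64)]
tub_handle wrist [([247, 237], 0.64)]
lemon_a_mid scene []
lemon_a_mid wrist []
lime_a_mid scene [([293, 236], 0.73)]
lime_a_mid wrist []
basket_grip scene [([274, 201], 0.63), ([372, 241], 0.2)]
basket_grip wrist []
riser_edge scene [([219, 209], 0.68), ([197, 206], 0.37)]
riser_edge wrist []
```

Request:
play_rows:
  moves:
    - {"claw":0.0,"dp":[0,0,-0.002],"yaw":0}
    - {"claw":0.04,"dp":[0,0,0],"yaw":0}
    - {"claw":0.04,"dp":[0,0,0],"yaw":0}
    - {"claw":0.04,"dp":[0,0,0],"yaw":0}
    - {"claw":0.04,"dp":[0,0,-0.01],"yaw":0}

```text
time_s: 44.7
eef_pos: [0.5814, -0.332, 0.1804]
eef_rot: [-179.9, 0.1, 8.5]
ft_force: [-0.4, 0.5, -0.1]
grip_width: 0.417
gripper_force: 0.0
```

Request:
play_rows:
  moves:
    - {"claw":0.04,"dp":[0,0,-0.03],"yaw":0}
    - {"claw":0.04,"dp":[0,0,-0.04],"yaw":0}
    - {"claw":0.04,"dp":[0,0,-0.04],"yaw":0}
    - {"claw":0.04,"dp":[0,0,-0.04],"yaw":0}
    - {"claw":0.04,"dp":[0,0,0],"yaw":0}

```text
time_s: 45.2
eef_pos: [0.5844, -0.3343, 0.3413]
eef_rot: [179.4, -0.5, 8.5]
ft_force: [0.5, -0.6, 1.1]
grip_width: 0.424
gripper_force: 0.0
```

Request:
play_rows:
  moves:
    - {"claw":0.04,"dp":[-0.02,-0.02,0],"yaw":0}
    - {"claw":0.04,"dp":[-0.02,-0.02,0],"yaw":0}
    - {"claw":0.04,"dp":[0,0,0],"yaw":0}
    - {"claw":0.04,"dp":[0,0,0],"yaw":0}

```text
time_s: 45.6
eef_pos: [0.5366, -0.2989, 0.3322]
eef_rot: [180.0, -0.0, 8.5]
ft_force: [0.1, -0.1, 0.2]
grip_width: 0.424
gripper_force: 0.0
```

Run:
```python
from h import *
np.set_printoptions(precision=4,suppress=True)
w=grab_frame("wrist");o=get_obs();print(o["eef_pos"],o["eef_rot"])
print(dowel("tub_handle","wrist",.215,w))
for n,z in(("tub_handle",.215),("tub_mouth",.255),("lemon_a_mid",.15),("lime_a_mid",.15),("spice_jar_mid",.05),("basket_grip",.17)):
  print(n,[(np.round(x["location"]),round(x["confidence"],2),atz("wrist",x["location"],z)) for x in pinpoint(n,"wrist")[:3]])
hsv=cv2.cvtColor(w,cv2.COLOR_RGB2HSV)
for nm,lo,hi in(("yel",24,33),("grn",36,70),("blue",98,118)):
  m=((hsv[...,0]>=lo)&(hsv[...,0]<=hi)&(hsv[...,1]>(90 if nm=="blue" else 140))&(hsv[...,2]>50)).astype(np.uint8)
  k,l,s,c=cv2.connectedComponentsWithStats(m)
  for i in range(1,k):
    if s[i,4]>40:
      v,u=np.nonzero(l==i);P=np.array([atz("wrist",q,.254)[:2] for q in zip(u,v)]).astype(np.float32)
      print(nm,s[i].tolist(),cv2.minAreaRect(P) if nm=="blue" else "")
```

```text
[ 0.5369 -0.2992  0.3321] [179.9825  -0.0147   8.5185]
{'mid': array([ 0.5831, -0.3331]), 'len': np.float64(0.11559965280971313), 'az': np.float64(9.291979057479438), 'n': 1506, 'ext': [78.7, 45.0, 213.7, 193.5]}
tub_handle [(array([285., 142.]), 0.9, array([ 0.5848, -0.3319,  0.215 ]))]
tub_mouth []
lemon_a_mid []
lime_a_mid []
spice_jar_mid [(array([344., 200.]), 0.79, array([ 0.4956, -0.4675,  0.05  ]))]
basket_grip []
yel [18, 130, 18, 9, 56] 
yel [0, 146, 27, 30, 457] 
grn [0, 110, 17, 27, 180] 
grn [11, 113, 29, 25, 242] 
blue [81, 45, 164, 194, 1600] ((0.5646108388900757, -0.2188539206981659), (0.17699146270751953, 0.14201678335666656), 9.2039155960083)
```

Request:
play_rows:
  moves:
    - {"claw":0.05,"dp":[-0.032,-0.011,0],"yaw":0}
    - {"claw":0.05,"dp":[-0.032,-0.011,0],"yaw":0}
    - {"claw":0.05,"dp":[-0.032,-0.011,0],"yaw":0}
    - {"claw":0.05,"dp":[-0.032,-0.011,0],"yaw":0}
    - {"claw":0.05,"dp":[-0.032,-0.011,0],"yaw":0}

```text
time_s: 46.5
eef_pos: [0.3692, -0.2679, 0.3321]
eef_rot: [180.0, 0.0, 8.5]
ft_force: [0.1, -0.7, -0.6]
grip_width: 0.53
gripper_force: 0.0
```

Request:
play_rows:
  moves:
    - {"claw":0.05,"dp":[-0.032,-0.011,0.03],"yaw":0}
    - {"claw":0.05,"dp":[-0.032,-0.011,0.04],"yaw":0}
    - {"claw":0.05,"dp":[-0.03,-0.012,0.04],"yaw":0}
    - {"claw":0.05,"dp":[0,0,0.03],"yaw":0}
    - {"claw":0.05,"dp":[0,0,0],"yaw":0}

```text
time_s: 47.0
eef_pos: [0.2728, -0.2467, 0.1912]
eef_rot: [-179.6, 0.2, 8.5]
ft_force: [0.1, -0.0, 1.2]
grip_width: 0.53
gripper_force: 0.0
```

Request:
play_rows:
  moves:
    - {"claw":0.05,"dp":[0,0,0],"yaw":0}
    - {"claw":0.05,"dp":[0,0,0],"yaw":0}
    - {"claw":0.05,"dp":[0,0,0],"yaw":0}

```text
time_s: 47.3
eef_pos: [0.2756, -0.2501, 0.1971]
eef_rot: [179.8, -0.1, 8.6]
ft_force: [0.2, 0.5, -0.1]
grip_width: 0.533
gripper_force: 0.0
```

Run:
```python
from h import *
np.set_printoptions(precision=4,suppress=True)
w=grab_frame("wrist");o=get_obs();print(o["eef_pos"],o["eef_rot"])
print(dowel("lid_grip","wrist",.082,w))
print([(np.round(x["location"]),round(x["confidence"],2),atz("wrist",x["location"],.082)) for x in pinpoint("lid_grip","wrist")[:3]])
```

```text
[ 0.2755 -0.2499  0.1968] [179.8624  -0.0562   8.5639]
{'mid': array([ 0.2713, -0.2308]), 'len': np.float64(0.1360642551843351), 'az': np.float64(68.71740559426263), 'n': 7440, 'ext': [185.5, 98.9, 119.2, 148.1]}
[(array([248., 181.]), 0.58, array([ 0.2768, -0.2493,  0.082 ]))]
```

Run:
```python
from h import *
np.set_printoptions(precision=4,suppress=True)
w=grab_frame("wrist");save("lid",w)
hsv=cv2.cvtColor(w,cv2.COLOR_RGB2HSV);m=trace("lid_grip","wrist")[0]["pixels"]
print(hsv[181,246:251].tolist(),hsv[150,225].tolist(),hsv[140,248].tolist())
for vm in (70,85,100):
  q=(m&(hsv[...,2]<vm)).astype(np.uint8);q=cv2.morphologyEx(q,cv2.MORPH_OPEN,np.ones((3,3)))
  k,l,s,c=cv2.connectedComponentsWithStats(q);j=1+np.argmax(s[1:,4]);v,u=np.nonzero(l==j)
  P=np.array([atz("wrist",z,.082)[:2] for z in zip(u,v)]).astype(np.float32);print(vm,s[j].tolist(),cv2.minAreaRect(P))
```

```text
[[11, 180, 44], [12, 184, 43], [12, 174, 44], [12, 194, 42], [11, 193, 41]] [17, 140, 182] [11, 184, 75]
70 [239, 129, 15, 107, 1210] ((0.2724969983100891, -0.24775457382202148), (0.11623891443014145, 0.015059526078402996), 8.77556324005127)
85 [239, 128, 16, 108, 1540] ((0.27305930852890015, -0.24802948534488678), (0.11737487465143204, 0.01589815691113472), 9.395073890686035)Traceback (most recent call last):
  File "<stdin>", line 9, in <module>
  File "h.py", line 8, in atz
    o,d=ray(cam,px); return o+d*(z-o[2])/d[2]
        ~~~^^^^^^^^
  File "h.py", line 4, in ray
    m=camera_model(cam); T=np.array(m["world_from_camera"])
ValueError: time passes only in moves, steps and waits
```

Request:
play_rows:
  moves:
    - {"claw":0.05,"dp":[-0.002,-0.002,0.04],"yaw":-0.01}
    - {"claw":0.05,"dp":[0,0,0.04],"yaw":0}
    - {"claw":0.05,"dp":[0,0,0.04],"yaw":0}
    - {"claw":0.05,"dp":[0,0,0.025],"yaw":0}
    - {"claw":0.05,"dp":[0,0,0.01],"yaw":0}

```text
time_s: 48.05
eef_pos: [0.2713, -0.2455, 0.0376]
eef_rot: [-179.7, 0.1, 9.1]
ft_force: [-0.2, 1.0, 0.7]
grip_width: 0.533
gripper_force: 0.0
```

Request:
play_rows:
  moves:
    - {"claw":0.0,"dp":[0,0,0],"yaw":0}
    - {"claw":0.0,"dp":[0,0,0],"yaw":0}
    - {"claw":0.0,"dp":[0,0,0],"yaw":0}
    - {"claw":0.0,"dp":[0,0,0],"yaw":0}
    - {"claw":0.0,"dp":[0,0,0],"yaw":0}
  newtons: 30

```text
time_s: 48.55
eef_pos: [0.2728, -0.248, 0.041]
eef_rot: [179.9, -0.0, 9.1]
ft_force: [1.0, 0.8, 3.5]
grip_width: 0.155
gripper_force: 30.0
```

Request:
play_rows:
  moves:
    - {"claw":0.0,"dp":[0,0,0],"yaw":0}
    - {"claw":0.0,"dp":[0,0,0],"yaw":0}

```text
time_s: 48.75
eef_pos: [0.2728, -0.2479, 0.041]
eef_rot: [179.9, -0.0, 9.1]
ft_force: [-0.9, 1.4, 6.7]
grip_width: 0.151
gripper_force: 30.0
```

Request:
play_rows:
  moves:
    - {"claw":0.0,"dp":[0,0,-0.01],"yaw":0}
    - {"claw":0.0,"dp":[0,0,-0.025],"yaw":0}
    - {"claw":0.0,"dp":[0,0,-0.045],"yaw":0}
    - {"claw":0.0,"dp":[0,0,-0.045],"yaw":0}
    - {"claw":0.0,"dp":[0,0,-0.045],"yaw":0}

```text
time_s: 49.25
eef_pos: [0.2718, -0.2464, 0.2114]
eef_rot: [-179.9, 0.0, 9.1]
ft_force: [-0.1, -0.4, -2.9]
grip_width: 0.147
gripper_force: 30.0
```

Request:
play_rows:
  moves:
    - {"claw":0.0,"dp":[0,0,-0.045],"yaw":0}
    - {"claw":0.0,"dp":[0,0,-0.045],"yaw":0}
    - {"claw":0.0,"dp":[0.01,0,-0.04],"yaw":0}
    - {"claw":0.0,"dp":[0.02,0.002,-0.03],"yaw":0}
    - {"claw":0.0,"dp":[0.03,0.002,0],"yaw":0}

```text
time_s: 49.75
eef_pos: [0.3333, -0.243, 0.3755]
eef_rot: [179.5, -0.2, 9.0]
ft_force: [-0.2, 0.2, -2.8]
grip_width: 0.147
gripper_force: 30.0
```

Request:
play_rows:
  moves:
    - {"claw":0.0,"dp":[0.04,0.002,0],"yaw":0}
    - {"claw":0.0,"dp":[0.04,0.002,0],"yaw":0}
    - {"claw":0.0,"dp":[0.04,0.002,0],"yaw":0}
    - {"claw":0.0,"dp":[0.04,0.002,0],"yaw":0}
    - {"claw":0.0,"dp":[0.035,0.002,0],"yaw":0}

```text
time_s: 50.25
eef_pos: [0.5277, -0.2198, 0.3692]
eef_rot: [-179.9, 0.1, 9.1]
ft_force: [-0.8, -0.6, -2.2]
grip_width: 0.154
gripper_force: 30.0
```

Request:
play_rows:
  moves:
    - {"claw":0.0,"dp":[0.025,0.002,0],"yaw":0}
    - {"claw":0.0,"dp":[0.012,0.001,0.01],"yaw":0}
    - {"claw":0.0,"dp":[0,0,0.02],"yaw":0}
    - {"claw":0.0,"dp":[0,0,0.02],"yaw":0}
    - {"claw":0.0,"dp":[0,0,0],"yaw":0}

```text
time_s: 50.75
eef_pos: [0.561, -0.2169, 0.3153]
eef_rot: [-179.7, 0.4, 9.1]
ft_force: [-0.4, 0.1, -3.2]
grip_width: 0.149
gripper_force: 30.0
```

Request:
play_rows:
  moves:
    - {"claw":0.0,"dp":[0,0,0],"yaw":0}
    - {"claw":0.0,"dp":[0,0,0],"yaw":0}

```text
time_s: 50.95
eef_pos: [0.5635, -0.2183, 0.3215]
eef_rot: [179.9, -0.1, 9.1]
ft_force: [0.8, -0.3, -2.8]
grip_width: 0.146
gripper_force: 30.0
```

Run:
```python
from h import *
np.set_printoptions(precision=4,suppress=True)
w=grab_frame("wrist");a=grab_frame("scene");o=get_obs();print(o["eef_pos"],o["eef_rot"],o["ft_force"],o["grip_width"])
r=[ray(c,pinpoint("lid_grip",c)[0]["location"]) for c in("wrist","scene")];print(tri(r))
s=pinpoint("tub_mouth","scene");print([x["location"] for x in s])
hsv=cv2.cvtColor(w,cv2.COLOR_RGB2HSV)
m=((hsv[...,0]>=98)&(hsv[...,0]<=118)&(hsv[...,1]>90)&(hsv[...,2]>50)).astype(np.uint8)
k,l,st,c=cv2.connectedComponentsWithStats(m);print([q.tolist() for q in st[1:] if q[4]>30])
```

```text
[ 0.5637 -0.2183  0.3217] [179.9073  -0.1032   9.084 ] [-0.1217  0.1904 -2.6834] 0.1507025642245173
(array([ 0.5604, -0.2201,  0.3564]), [np.float64(0.0016234444015280744), np.float64(0.0016234444015279829)])
[[190.8, 171.9], [159.4, 181.3]]
[]
```

Request:
play_rows:
  moves:
    - {"claw":0.0,"dp":[0.001,0,0.015],"yaw":0}
    - {"claw":0.0,"dp":[0,0,0.012],"yaw":0}
    - {"claw":0.0,"dp":[0,0,0.007],"yaw":0}
    - {"claw":0.0,"dp":[0,0,0.004],"yaw":0}
    - {"claw":0.0,"dp":[0,0,0],"yaw":0}

```text
time_s: 51.7
eef_pos: [0.564, -0.2176, 0.2809]
eef_rot: [-179.9, 0.1, 9.1]
ft_force: [-0.2, 0.6, -3.0]
grip_width: 0.15
gripper_force: 30.0
```

Request:
play_rows:
  moves:
    - {"claw":0.0,"dp":[0,0,0.003],"yaw":0}
    - {"claw":0.0,"dp":[0,0,0.003],"yaw":0}
    - {"claw":0.0,"dp":[0,0,0],"yaw":0}

```text
time_s: 52.0
eef_pos: [0.5643, -0.2177, 0.2758]
eef_rot: [-180.0, 0.0, 9.1]
ft_force: [-0.3, -0.8, -3.2]
grip_width: 0.15
gripper_force: 30.0
```

Request:
play_rows:
  moves:
    - {"claw":0.0,"dp":[0,0,0.003],"yaw":0}
    - {"claw":0.0,"dp":[0,0,0.002],"yaw":0}
    - {"claw":0.0,"dp":[0,0,0],"yaw":0}

```text
time_s: 52.3
eef_pos: [0.5642, -0.2177, 0.2706]
eef_rot: [-180.0, 0.0, 9.1]
ft_force: [0.3, -0.1, -2.6]
grip_width: 0.148
gripper_force: 30.0
```

Request:
play_rows:
  moves:
    - {"claw":0.0,"dp":[0,0,0.002],"yaw":0}
    - {"claw":0.0,"dp":[0,0,0.002],"yaw":0}
    - {"claw":0.0,"dp":[0,0,0],"yaw":0}

```text
time_s: 52.6
eef_pos: [0.5642, -0.2177, 0.2666]
eef_rot: [-180.0, 0.0, 9.1]
ft_force: [0.3, -0.2, -3.4]
grip_width: 0.149
gripper_force: 30.0
```

Request:
play_rows:
  moves:
    - {"claw":0.0,"dp":[0,0,0.002],"yaw":0}
    - {"claw":0.0,"dp":[0,0,0],"yaw":0}
    - {"claw":0.0,"dp":[0,0,0],"yaw":0}

```text
time_s: 52.9
eef_pos: [0.5644, -0.2178, 0.265]
eef_rot: [-180.0, 0.0, 9.1]
ft_force: [-0.3, 0.1, -3.8]
grip_width: 0.152
gripper_force: 30.0
```

Request:
play_rows:
  moves:
    - {"claw":0.0,"dp":[0,0,0.002],"yaw":0}
    - {"claw":0.0,"dp":[0,0,0],"yaw":0}
    - {"claw":0.0,"dp":[0,0,0],"yaw":0}

```text
time_s: 53.2
eef_pos: [0.5647, -0.218, 0.2643]
eef_rot: [179.9, -0.1, 9.1]
ft_force: [-1.1, 0.4, 3.2]
grip_width: 0.148
gripper_force: 30.0
```

Request:
play_rows:
  moves:
    - {"claw":0.0,"dp":[0,0,0.002],"yaw":0}
    - {"claw":0.0,"dp":[0,0,0],"yaw":0}
    - {"claw":0.0,"dp":[0,0,0],"yaw":0}

```text
time_s: 53.5
eef_pos: [0.5651, -0.2182, 0.2642]
eef_rot: [179.9, -0.1, 9.1]
ft_force: [-3.8, 2.4, 9.7]
grip_width: 0.149
gripper_force: 30.0
```

Request:
play_rows:
  moves:
    - {"claw":0.0,"dp":[0,0,0.001],"yaw":0}
    - {"claw":0.0,"dp":[0,0,0],"yaw":0}
    - {"claw":0.0,"dp":[0,0,0],"yaw":0}

```text
time_s: 53.8
eef_pos: [0.5653, -0.2183, 0.2642]
eef_rot: [179.8, -0.2, 9.1]
ft_force: [-4.5, 2.0, 12.6]
grip_width: 0.151
gripper_force: 30.0
```

Request:
play_rows:
  moves:
    - {"claw":0.0,"dp":[0,0,-0.003],"yaw":0}
    - {"claw":0.05,"dp":[0,0,0],"yaw":0}
    - {"claw":0.05,"dp":[0,0,0],"yaw":0}
    - {"claw":0.05,"dp":[0,0,0],"yaw":0}
    - {"claw":0.05,"dp":[0,0,-0.01],"yaw":0}

```text
time_s: 54.3
eef_pos: [0.5635, -0.2173, 0.2712]
eef_rot: [-179.9, 0.2, 9.1]
ft_force: [0.2, 1.3, -0.0]
grip_width: 0.454
gripper_force: 0.0
```

Request:
play_rows:
  moves:
    - {"claw":0.05,"dp":[0,0,-0.03],"yaw":0}
    - {"claw":0.05,"dp":[0,0,-0.04],"yaw":0}
    - {"claw":0.05,"dp":[0,0,-0.04],"yaw":0}
    - {"claw":0.05,"dp":[0,-0.02,0],"yaw":0}
    - {"claw":0.05,"dp":[0,0,0],"yaw":0}

```text
time_s: 54.8
eef_pos: [0.5616, -0.1968, 0.3851]
eef_rot: [179.9, -0.2, 9.2]
ft_force: [-0.1, -0.4, -0.5]
grip_width: 0.532
gripper_force: 0.0
```

Request:
play_rows:
  moves:
    - {"claw":0.05,"dp":[0,0,0],"yaw":0}
    - {"claw":0.05,"dp":[0,0,0],"yaw":0}

```text
time_s: 55.0
eef_pos: [0.5607, -0.1979, 0.381]
eef_rot: [-179.9, 0.2, 9.1]
ft_force: [0.2, 0.1, 0.2]
grip_width: 0.532
gripper_force: 0.0
```

Run:
```python
from h import *
np.set_printoptions(precision=4,suppress=True)
w=grab_frame("wrist");a=grab_frame("scene");o=get_obs();print(o["eef_pos"],o["eef_rot"])
save("lidon",w);save("lidon_s",a)
pw=pinpoint("lid_grip","wrist")[0]["location"];ps=pinpoint("lid_grip","scene")[0]["location"]
print(pw,ps,tri([ray("wrist",pw),ray("scene",ps)]))
for n,z in(("basket_grip",.17),("tub_handle",.215)):
  for c in("wrist","scene"): print(n,c,[(np.round(x["location"]),round(x["confidence"],2),atz(c,x["location"],z)) for x in pinpoint(n,c)[:2]])
hsv=cv2.cvtColor(w,cv2.COLOR_RGB2HSV);m=trace("lid_grip","wrist")[0];print(m["extent"])
v,u=np.nonzero(m["pixels"]);pts=np.array([atz("wrist",q,.267)[:2] for q in list(zip(u,v))[::6]]).astype(np.float32);print(cv2.minAreaRect(pts))
```

```text
[ 0.5608 -0.1982  0.3814] [-179.9048    0.1254    9.0772]
[271.5, 188.3] [186.9, 159.2] (array([ 0.5675, -0.2209,  0.309 ]), [np.float64(0.0010461566425874836), np.float64(0.0010461566425872982)])
basket_grip wrist [(array([ 67., 152.]), 0.75, array([0.5421, 0.05  , 0.17  ]))]
basket_grip scene [(array([278., 203.]), 0.61, array([0.5496, 0.063 , 0.17  ]))]
tub_handle wrist [(array([357., 175.]), 0.79, array([ 0.5799, -0.3326,  0.215 ]))]
tub_handle scene [(array([160., 183.]), 0.83, array([ 0.5787, -0.3231,  0.215 ]))]
[201.7, 92.8, 138.2, 165.1]Traceback (most recent call last):
  File "<stdin>", line 10, in <module>
  File "h.py", line 8, in atz
    o,d=ray(cam,px); return o+d*(z-o[2])/d[2]
        ~~~^^^^^^^^
  File "h.py", line 4, in ray
    m=camera_model(cam); T=np.array(m["world_from_camera"])
ValueError: time passes only in moves, steps and waits
```

Request:
play_rows:
  moves:
    - {"claw":0.06,"dp":[0,-0.042,0],"yaw":0}
    - {"claw":0.06,"dp":[0,-0.042,0],"yaw":0}
    - {"claw":0.06,"dp":[0,-0.042,0],"yaw":0}
    - {"claw":0.06,"dp":[0,-0.042,0],"yaw":0}
    - {"claw":0.06,"dp":[0,-0.042,0],"yaw":0}

```text
time_s: 55.95
eef_pos: [0.5275, 0.0108, 0.3833]
eef_rot: [180.0, -0.0, 9.1]
ft_force: [0.6, -0.9, -0.4]
grip_width: 0.639
gripper_force: 0.0
```

Request:
play_rows:
  moves:
    - {"claw":0.06,"dp":[0,-0.04,0.03],"yaw":0}
    - {"claw":0.06,"dp":[0,0,0.03],"yaw":0}
    - {"claw":0.06,"dp":[0,0,0],"yaw":0}
    - {"claw":0.06,"dp":[0,0,0],"yaw":0}
    - {"claw":0.06,"dp":[0,0,0],"yaw":0}

```text
time_s: 56.45
eef_pos: [0.5227, 0.048, 0.3251]
eef_rot: [180.0, -0.2, 9.0]
ft_force: [0.4, 0.0, 0.1]
grip_width: 0.637
gripper_force: 0.0
```

Run:
```python
from h import *
np.set_printoptions(precision=4,suppress=True)
w=grab_frame("wrist");a=grab_frame("scene");o=get_obs();print(o["eef_pos"],o["eef_rot"],o["joint_pos"])
save("bk",w)
for n,z in(("basket_grip",.17),("lemon_a_mid",.035),("lime_a_mid",.035),("mat_top",.004),("mill_mid",.045)):
  for c in("wrist","scene"): print(n,c,[(np.round(x["location"]),round(x["confidence"],2),atz(c,x["location"],z)) for x in pinpoint(n,c)[:4]])
hsv=cv2.cvtColor(w,cv2.COLOR_RGB2HSV)
r=trace("basket_grip","wrist");print(r[0]["extent"])
m=r[0]["pixels"]&(hsv[...,0]<20)&(hsv[...,1]>110)&(hsv[...,2]<130);m=cv2.morphologyEx(m.astype(np.uint8),cv2.MORPH_OPEN,np.ones((3,3)))
k,l,s,c=cv2.connectedComponentsWithStats(m);j=1+np.argmax(s[1:,4]);v,u=np.nonzero(l==j)
P=np.array([atz("wrist",z,.17)[:2] for z in list(zip(u,v))[::8]]).astype(np.float32);print(s[j],cv2.minAreaRect(P))
```

```text
[0.5227 0.048  0.325 ] [179.9504  -0.1679   9.0233] [-7.1413 -7.9246 97.1925 -0.001  90.5571 73.8355]
basket_grip wrist [(array([249., 159.]), 0.67, array([0.5423, 0.0494, 0.17  ]))]
basket_grip scene [(array([275., 204.]), 0.97, array([0.5534, 0.0556, 0.17  ]))]
lemon_a_mid wrist []
lemon_a_mid scene []
lime_a_mid wrist [(array([203., 150.]), 0.63, array([0.5271, 0.1231, 0.035 ]))]
lime_a_mid scene [(array([274., 205.]), 0.61, array([0.3732, 0.0186, 0.035 ])), (array([294., 236.]), 0.53, array([0.5358, 0.12  , 0.035 ]))]
mat_top wrist [(array([ 49., 150.]), 0.86, array([0.4804, 0.3896, 0.004 ]))]
mat_top scene [(array([372., 246.]), 0.81, array([0.4973, 0.3781, 0.004 ])), (array([140., 203.]), 0.73, array([ 0.4273, -0.5208,  0.004 ]))]
mill_mid wrist [(array([46., 47.]), 0.89, array([0.6406, 0.368 , 0.045 ]))]
mill_mid scene [(array([371., 266.]), 0.8, array([0.6394, 0.3687, 0.045 ]))]Traceback (most recent call last):
  File "<stdin>", line 8, in <module>
IndexError: list index out of range
```

Run:
```python
from h import *
np.set_printoptions(precision=4,suppress=True)
m=camera_model("wrist");T=np.array(m["world_from_camera"])
def az(P,z):
    P=np.asarray(P,float);d=np.c_[(P[:,0]-m["cx"])/m["fx"],(P[:,1]-m["cy"])/m["fy"],np.ones(len(P))]@T[:3,:3].T
    return (T[:3,3]+d*((z-T[2,3])/d[:,2])[:,None])[:,:2].astype(np.float32)
w=cv2.imread("pics/bk.png");hsv=cv2.cvtColor(w,cv2.COLOR_BGR2HSV)
q=((hsv[...,0]<20)&(hsv[...,1]>110)&(hsv[...,2]<130)).astype(np.uint8);q[:60]=0;q[290:]=0;q[:,:180]=0;q[:,330:]=0
k,l,s,c=cv2.connectedComponentsWithStats(cv2.morphologyEx(q,cv2.MORPH_OPEN,np.ones((3,3))))
for j in range(1,k):
  if s[j,4]>150:
    v,u=np.nonzero(l==j);print("grip",s[j],cv2.minAreaRect(az(np.c_[u,v],.17)))
q=((hsv[...,0]>80)&(hsv[...,0]<115)&(hsv[...,1]>60)&(hsv[...,2]<95)).astype(np.uint8)
k,l,s,c=cv2.connectedComponentsWithStats(cv2.morphologyEx(q,cv2.MORPH_OPEN,np.ones((3,3))))
for j in range(1,k):
  if s[j,4]>800:
    v,u=np.nonzero(l==j);print("mat",s[j],cv2.minAreaRect(az(np.c_[u,v],.004)))
for nm,lo,hi in(("yel",22,33),("grn",36,70)):
  q=((hsv[...,0]>=lo)&(hsv[...,0]<=hi)&(hsv[...,1]>140)&(hsv[...,2]>50)).astype(np.uint8)
  k,l,s,c=cv2.connectedComponentsWithStats(q);print(nm,[(s[j].tolist(),az([c[j]],.035)) for j in range(1,k) if s[j,4]>60])
print(T[:3,3])
```

```text
grip [ 239  119   15   84 1226] ((0.5374429225921631, 0.05360403284430504), (0.09888451546430588, 0.016745537519454956), 9.33179759979248)
mat [ 447  100   37  154 1073] ((0.5406454801559448, -0.3284357190132141), (0.2745785713195801, 0.020389527082443237), 7.3041229248046875)
yel [([206, 141, 11, 16, 70], array([[0.5316, 0.1102]], dtype=float32)), ([197, 168, 33, 32, 813], array([[0.4743, 0.0996]], dtype=float32))]
grn [([191, 132, 26, 29, 348], array([[0.5351, 0.1283]], dtype=float32)), ([220, 137, 19, 26, 259], array([[0.5347, 0.0844]], dtype=float32))]
[0.588  0.0587 0.5274]
```

Run:
```python
from h import *
np.set_printoptions(precision=4,suppress=True)
from scipy.spatial.transform import Rotation as Ro
m=camera_model("wrist");T=np.array(m["world_from_camera"]);o=get_obs()
def H(p,r):
    A=np.eye(4);A[:3,:3]=Ro.from_euler("xyz",r,degrees=True).as_matrix();A[:3,3]=p;return A
rel=np.linalg.inv(H(o["eef_pos"],o["eef_rot"]))@T
def az(P,z,T):
    P=np.asarray(P,float);d=np.c_[(P[:,0]-m["cx"])/m["fx"],(P[:,1]-m["cy"])/m["fy"],np.ones(len(P))]@T[:3,:3].T
    return (T[:3,3]+d*((z-T[2,3])/d[:,2])[:,None])[:,:2].astype(np.float32)
for f,Tc in(("bk",T),("p11",H([.4446,.0988,.303],[-179.988,.015,49.547])@rel)):
    w=cv2.imread(f"pics/{f}.png");hsv=cv2.cvtColor(w,cv2.COLOR_BGR2HSV)
    x,y=(40,150) if f=="bk" else (150,50); print(f,hsv[y,x-2:x+3].tolist())
    q=((hsv[...,0]>75)&(hsv[...,0]<125)&(hsv[...,1]>45)&(hsv[...,2]<80)).astype(np.uint8)
    q=cv2.morphologyEx(q,cv2.MORPH_CLOSE,np.ones((7,7)));q=cv2.morphologyEx(q,cv2.MORPH_OPEN,np.ones((7,7)))
    k,l,s,c=cv2.connectedComponentsWithStats(q);j=l[y,x];print(s[j])
    if j==0: continue
    ct=cv2.findContours((l==j).astype(np.uint8),cv2.RETR_EXTERNAL,cv2.CHAIN_APPROX_NONE)[0][0]
    ap=cv2.approxPolyDP(ct,4,True)[:,0];W=az(ap,.004,Tc)
    for i in range(len(ap)):
        d=W[(i+1)%len(ap)]-W[i];print(ap[i],W[i],"->len",np.linalg.norm(d),"az",np.degrees(np.arctan2(d[1],d[0])))
```

```text
bk [[87, 49, 47], [90, 43, 48], [90, 39, 46], [90, 43, 47], [90, 43, 47]]
[     0      0    512    384 174122]
p11 [[94, 35, 51], [90, 49, 52], [83, 38, 61], [86, 50, 36], [94, 39, 52]]
[     0      0    512    384 176991]
```

Saturation threshold was too tight; loosening it (offline, same pictures).

Run:
```python
from h import *
np.set_printoptions(precision=4,suppress=True)
from scipy.spatial.transform import Rotation as Ro
m=camera_model("wrist");T=np.array(m["world_from_camera"]);o=get_obs()
def H(p,r):
    A=np.eye(4);A[:3,:3]=Ro.from_euler("xyz",r,degrees=True).as_matrix();A[:3,3]=p;return A
rel=np.linalg.inv(H(o["eef_pos"],o["eef_rot"]))@T
def az(P,z,T):
    P=np.asarray(P,float);d=np.c_[(P[:,0]-m["cx"])/m["fx"],(P[:,1]-m["cy"])/m["fy"],np.ones(len(P))]@T[:3,:3].T
    return (T[:3,3]+d*((z-T[2,3])/d[:,2])[:,None])[:,:2].astype(np.float32)
for f,Tc in(("bk",T),("p11",H([.4446,.0988,.303],[-179.988,.015,49.547])@rel)):
    w=cv2.imread(f"pics/{f}.png");hsv=cv2.cvtColor(w,cv2.COLOR_BGR2HSV)
    x,y=(40,150) if f=="bk" else (150,50)
    q=((hsv[...,0]>70)&(hsv[...,0]<125)&(hsv[...,1]>20)&(hsv[...,2]<85)).astype(np.uint8)
    q=cv2.morphologyEx(q,cv2.MORPH_CLOSE,np.ones((5,5)));q=cv2.morphologyEx(q,cv2.MORPH_OPEN,np.ones((9,9)))
    k,l,s,c=cv2.connectedComponentsWithStats(q);j=l[y,x];print(f,s[j])
    if j==0: continue
    ct=cv2.findContours((l==j).astype(np.uint8),cv2.RETR_EXTERNAL,cv2.CHAIN_APPROX_NONE)[0][0]
    ap=cv2.approxPolyDP(ct,4,True)[:,0];W=az(ap,.004,Tc)
    for i in range(len(ap)):
        d=W[(i+1)%len(ap)]-W[i];print(ap[i],W[i],"->len",np.linalg.norm(d),"az",np.degrees(np.arctan2(d[1],d[0])))
```

```text
bk [    0    70   122   150 14335]
[ 0 70] [0.5985 0.4681] ->len 0.21472189 az 178.2273
[  0 196] [0.3839 0.4747] ->len 0.18396609 az -94.44232
[103 219] [0.3696 0.2913] ->len 0.21096444 az -5.38908
[121 102] [0.5796 0.2715] ->len 0.19748498 az 84.526726
p11 [   62     0   180    96 10002]
[62  0] [0.3882 0.4579] ->len 0.16105752 az -97.10866
[130  95] [0.3683 0.2981] ->len 0.012697344 az -40.419094
[138  95] [0.378  0.2898] ->len 0.19937997 az -5.8303375
[241  16] [0.5763 0.2696] ->len 0.022188157 az 64.751114
[237   0] [0.5858 0.2896] ->len 0.25947887 az 139.58145
```

Request:
play_rows:
  moves:
    - {"claw":0.06,"dp":[0.008,-0.002,0.03],"yaw":0}
    - {"claw":0.06,"dp":[0.007,-0.001,0.04],"yaw":0}
    - {"claw":0.06,"dp":[0,0,0.045],"yaw":0}
    - {"claw":0.06,"dp":[0,0,0.045],"yaw":0}
    - {"claw":0.06,"dp":[0,0,0.035],"yaw":0}

```text
time_s: 57.6
eef_pos: [0.5347, 0.0544, 0.1252]
eef_rot: [-180.0, 0.1, 9.1]
ft_force: [0.8, -0.0, -0.6]
grip_width: 0.637
gripper_force: 0.0
```

Request:
play_rows:
  moves:
    - {"claw":0.06,"dp":[0,0,0.004],"yaw":0}
    - {"claw":0.0,"dp":[0,0,0],"yaw":0}
    - {"claw":0.0,"dp":[0,0,0],"yaw":0}
    - {"claw":0.0,"dp":[0,0,0],"yaw":0}
    - {"claw":0.0,"dp":[0,0,0],"yaw":0}
  newtons: 45

```text
time_s: 58.1
eef_pos: [0.5373, 0.054, 0.126]
eef_rot: [179.9, -0.2, 9.1]
ft_force: [0.2, 0.2, -0.2]
grip_width: 0.332
gripper_force: 0.0
```

Request:
play_rows:
  moves:
    - {"claw":0.0,"dp":[0,0,0],"yaw":0}
    - {"claw":0.0,"dp":[0,0,0],"yaw":0}
    - {"claw":0.0,"dp":[0,0,0],"yaw":0}
    - {"claw":0.0,"dp":[0,0,0],"yaw":0}

```text
time_s: 58.5
eef_pos: [0.5366, 0.0535, 0.1248]
eef_rot: [179.9, -0.1, 9.1]
ft_force: [0.0, -3.8, 3.5]
grip_width: 0.181
gripper_force: 45.0
```

Request:
play_rows:
  moves:
    - {"claw":0.0,"dp":[0,0,-0.005],"yaw":0}
    - {"claw":0.0,"dp":[0,0,-0.01],"yaw":0}
    - {"claw":0.0,"dp":[0,0,-0.02],"yaw":0}
    - {"claw":0.0,"dp":[0,0,-0.02],"yaw":0}
    - {"claw":0.0,"dp":[0,-0.005,-0.015],"yaw":0}

```text
time_s: 59.0
eef_pos: [0.5351, 0.0592, 0.195]
eef_rot: [-180.0, 0.0, 9.1]
ft_force: [0.6, -0.2, -4.1]
grip_width: 0.178
gripper_force: 45.0
```

Request:
play_rows:
  moves:
    - {"claw":0.0,"dp":[0,-0.012,-0.01],"yaw":0}
    - {"claw":0.0,"dp":[0,-0.018,0],"yaw":0}
    - {"claw":0.0,"dp":[0,-0.022,0],"yaw":0}
    - {"claw":0.0,"dp":[0,-0.025,0],"yaw":0}
    - {"claw":0.0,"dp":[0,-0.025,0],"yaw":0}

```text
time_s: 59.5
eef_pos: [0.5179, 0.1616, 0.2035]
eef_rot: [-180.0, 0.1, 9.1]
ft_force: [0.4, -0.0, -4.7]
grip_width: 0.175
gripper_force: 45.0
```

Request:
play_rows:
  moves:
    - {"claw":0.0,"dp":[0,-0.025,0],"yaw":0}
    - {"claw":0.0,"dp":[0,-0.025,0],"yaw":0}
    - {"claw":0.0,"dp":[0,-0.025,0],"yaw":0}
    - {"claw":0.0,"dp":[0,-0.025,0],"yaw":0}
    - {"claw":0.0,"dp":[0,-0.025,0],"yaw":0}

```text
time_s: 60.0
eef_pos: [0.4978, 0.2851, 0.2034]
eef_rot: [-180.0, 0.1, 9.1]
ft_force: [0.3, -0.2, -4.0]
grip_width: 0.177
gripper_force: 45.0
```

Request:
play_rows:
  moves:
    - {"claw":0.0,"dp":[0,-0.025,0],"yaw":0}
    - {"claw":0.0,"dp":[0,-0.025,0],"yaw":0}
    - {"claw":0.0,"dp":[0,-0.02,0],"yaw":0}
    - {"claw":0.0,"dp":[0,-0.01,0],"yaw":0}
    - {"claw":0.0,"dp":[0,-0.005,0],"yaw":0}

```text
time_s: 60.5
eef_pos: [0.4848, 0.3681, 0.2034]
eef_rot: [180.0, 0.1, 9.2]
ft_force: [-0.4, -0.1, -4.6]
grip_width: 0.179
gripper_force: 45.0
```

Request:
play_rows:
  moves:
    - {"claw":0.0,"dp":[0,0,0],"yaw":0.03}
    - {"claw":0.0,"dp":[0,0,0],"yaw":0.06}
    - {"claw":0.0,"dp":[0,0,0],"yaw":0.07}
    - {"claw":0.0,"dp":[0,0,0],"yaw":0.06}
    - {"claw":0.0,"dp":[0,0,0],"yaw":0.035}

```text
time_s: 61.0
eef_pos: [0.4858, 0.3665, 0.2038]
eef_rot: [180.0, 0.0, -5.7]
ft_force: [-0.1, 0.4, -4.3]
grip_width: 0.18
gripper_force: 45.0
```

Request:
play_rows:
  moves:
    - {"claw":0.0,"dp":[0,0,0],"yaw":0}
    - {"claw":0.0,"dp":[0,0,0],"yaw":0}

```text
time_s: 61.2
eef_pos: [0.4858, 0.3667, 0.2039]
eef_rot: [180.0, 0.0, -5.5]
ft_force: [0.5, -0.7, -4.4]
grip_width: 0.18
gripper_force: 45.0
```

Request:
play_rows:
  moves:
    - {"claw":0.0,"dp":[-0.002,-0.008,0],"yaw":0}
    - {"claw":0.0,"dp":[-0.002,-0.01,0.01],"yaw":0}
    - {"claw":0.0,"dp":[-0.002,-0.006,0.015],"yaw":0}
    - {"claw":0.0,"dp":[0,0,0.02],"yaw":0}
    - {"claw":0.0,"dp":[0,0,0.015],"yaw":0}

```text
time_s: 61.7
eef_pos: [0.4808, 0.3917, 0.141]
eef_rot: [179.9, 0.2, -5.4]
ft_force: [-0.3, 0.2, -4.7]
grip_width: 0.18
gripper_force: 45.0
```

Request:
play_rows:
  moves:
    - {"claw":0.0,"dp":[0,0,0.006],"yaw":0}
    - {"claw":0.0,"dp":[0,0,0.004],"yaw":0}
    - {"claw":0.0,"dp":[0,0,0],"yaw":0}
    - {"claw":0.0,"dp":[0,0,0],"yaw":0}

```text
time_s: 62.1
eef_pos: [0.4828, 0.3919, 0.135]
eef_rot: [-179.9, -0.1, -5.5]
ft_force: [-0.3, 0.7, -4.8]
grip_width: 0.178
gripper_force: 45.0
```

Run:
```python
from h import *
np.set_printoptions(precision=4,suppress=True)
o=get_obs();print(o["eef_pos"],o["eef_rot"],o["ft_force"])
m=camera_model("wrist");T=np.array(m["world_from_camera"])
w=grab_frame("wrist");save("fin",w)
def az(P,z):
    P=np.asarray(P,float);d=np.c_[(P[:,0]-m["cx"])/m["fx"],(P[:,1]-m["cy"])/m["fy"],np.ones(len(P))]@T[:3,:3].T
    return (T[:3,3]+d*((z-T[2,3])/d[:,2])[:,None])[:,:2].astype(np.float32)
hsv=cv2.cvtColor(w,cv2.COLOR_RGB2HSV)
q=((hsv[...,1]>15)&(hsv[...,2]<85)&(hsv[...,0]>65)&(hsv[...,0]<125)).astype(np.uint8);q[240:]=0
q=cv2.morphologyEx(q,cv2.MORPH_CLOSE,np.ones((9,9)));q=cv2.morphologyEx(q,cv2.MORPH_OPEN,np.ones((7,7)))
k,l,s,c=cv2.connectedComponentsWithStats(q)
for j in range(1,k):
  if s[j,4]>1500:
    ct=cv2.findContours((l==j).astype(np.uint8),cv2.RETR_EXTERNAL,cv2.CHAIN_APPROX_NONE)[0][0]
    ap=cv2.approxPolyDP(ct,5,True)[:,0];print(s[j],np.c_[ap,az(ap,.004)])
```

```text
[0.4828 0.3919 0.135 ] [-179.9473   -0.0757   -5.52  ] [-0.3183  0.6765 -4.8432]
[ 143   74  100   96 7265] [[147.      74.       0.6042   0.4856]
 [148.     161.       0.5141   0.5003]
 [162.     164.       0.5093   0.4854]
 [163.     155.       0.5192   0.4826]
 [190.     153.       0.5185   0.4526]
 [211.     169.       0.4985   0.4317]
 [230.     160.       0.5065   0.4094]
 [231.     147.       0.5207   0.4067]
 [241.     144.       0.5229   0.3955]
 [242.      93.       0.5759   0.389 ]
 [158.      93.       0.5844   0.4773]
 [152.      83.       0.5949   0.4819]
 [242.      81.       0.5879   0.3878]
 [242.      74.       0.5947   0.3871]]
[  255    75   103   165 12881] [[355.      75.       0.5825   0.27  ]
 [345.      75.       0.5835   0.2803]
 [345.      89.       0.5696   0.2806]
 [255.      93.       0.5746   0.3753]
 [255.     144.       0.5214   0.3802]
 [266.     148.       0.5159   0.3685]
 [265.     213.       0.4414   0.3758]
 [283.     216.       0.4358   0.3553]
 [292.     239.       0.4063   0.3467]
 [346.     238.       0.4014   0.2831]
 [341.     218.       0.4269   0.2883]
 [348.     215.       0.4298   0.2802]
 [346.     152.       0.5031   0.281 ]
 [353.     151.       0.5035   0.2732]
 [348.     126.       0.5311   0.2782]
 [355.     125.       0.5314   0.2707]]
[ 150  178   79   62 1676] [[150.     178.       0.4949   0.5014]
 [155.     239.       0.4217   0.5081]
 [168.     239.       0.4203   0.4928]
 [173.     222.       0.4407   0.4836]
 [188.     210.       0.4535   0.4641]
 [228.     214.       0.4443   0.4186]
 [206.     194.       0.4704   0.441 ]
 [165.     200.       0.4679   0.4887]
 [157.     178.       0.4942   0.4935]]
```

Request:
play_rows:
  moves:
    - {"claw":0.0,"dp":[0.001,0.002,0.002],"yaw":0}
    - {"claw":0.0,"dp":[0,0,0.002],"yaw":0}
    - {"claw":0.0,"dp":[0,0,0.002],"yaw":0}
    - {"claw":0.0,"dp":[0,0,0],"yaw":0}
    - {"claw":0.0,"dp":[0,0,0],"yaw":0}

```text
time_s: 62.65
eef_pos: [0.4836, 0.3894, 0.1291]
eef_rot: [180.0, -0.1, -5.5]
ft_force: [-1.2, -2.6, 2.5]
grip_width: 0.177
gripper_force: 45.0
```

Request:
play_rows:
  moves:
    - {"claw":0.0,"dp":[0,0,0.001],"yaw":0}
    - {"claw":0.0,"dp":[0,0,0],"yaw":0}
    - {"claw":0.0,"dp":[0,0,0],"yaw":0}

```text
time_s: 62.95
eef_pos: [0.4836, 0.3892, 0.1289]
eef_rot: [180.0, -0.1, -5.5]
ft_force: [-2.6, -5.0, 6.8]
grip_width: 0.18
gripper_force: 45.0
```

Seated on the mat. Releasing and retreating upward.

Request:
play_rows:
  moves:
    - {"claw":0.06,"dp":[0,0,-0.001],"yaw":0}
    - {"claw":0.06,"dp":[0,0,0],"yaw":0}
    - {"claw":0.06,"dp":[0,0,0],"yaw":0}
    - {"claw":0.06,"dp":[0,0,0],"yaw":0}
    - {"claw":0.06,"dp":[0,0,0],"yaw":0}

```text
time_s: 63.45
eef_pos: [0.483, 0.3897, 0.128]
eef_rot: [-180.0, -0.0, -5.5]
ft_force: [0.5, 0.0, 0.3]
grip_width: 0.568
gripper_force: 0.0
```

Request:
play_rows:
  moves:
    - {"claw":0.06,"dp":[0,0,-0.02],"yaw":0}
    - {"claw":0.06,"dp":[0,0,-0.03],"yaw":0}
    - {"claw":0.06,"dp":[0,0,-0.04],"yaw":0}
    - {"claw":0.06,"dp":[0,0,-0.05],"yaw":0}
    - {"claw":0.06,"dp":[0,0,-0.05],"yaw":0}

```text
time_s: 63.95
eef_pos: [0.4826, 0.3894, 0.3194]
eef_rot: [180.0, 0.1, -5.5]
ft_force: [-0.1, -0.7, -0.7]
grip_width: 0.637
gripper_force: 0.0
```

Request:
play_rows:
  moves:
    - {"claw":0.06,"dp":[0,0,-0.02],"yaw":0}
    - {"claw":0.06,"dp":[0,0,0],"yaw":0}
    - {"claw":0.06,"dp":[0,0,0],"yaw":0}
    - {"claw":0.06,"dp":[0,0,0],"yaw":0}

```text
time_s: 64.35
eef_pos: [0.4821, 0.3891, 0.3349]
eef_rot: [179.8, 0.2, -5.5]
ft_force: [0.3, 0.1, -0.0]
grip_width: 0.637
gripper_force: 0.0
```

Run:
```python
from h import *
np.set_printoptions(precision=4,suppress=True)
m=camera_model("wrist");T=np.array(m["world_from_camera"])
w=grab_frame("wrist");o=get_obs();print(o["eef_pos"],o["time_s"])
def az(P,z):
    P=np.asarray(P,float);d=np.c_[(P[:,0]-m["cx"])/m["fx"],(P[:,1]-m["cy"])/m["fy"],np.ones(len(P))]@T[:3,:3].T
    return (T[:3,3]+d*((z-T[2,3])/d[:,2])[:,None])[:,:2]
hsv=cv2.cvtColor(w,cv2.COLOR_RGB2HSV)
for nm,lo,hi in(("yel",22,33),("grn",36,70)):
  q=((hsv[...,0]>=lo)&(hsv[...,0]<=hi)&(hsv[...,1]>140)&(hsv[...,2]>50)).astype(np.uint8)
  k,l,s,c=cv2.connectedComponentsWithStats(q);print(nm,[(s[j].tolist(),az([c[j]],.035)) for j in range(1,k) if s[j,4]>60])
print([(x["location"],az([x["location"]],.174)) for x in pinpoint("basket_grip","wrist")[:1]],[(x["location"],az([x["location"]],.004)) for x in pinpoint("mat_top","wrist")[:1]])
```

```text
[0.4822 0.3891 0.335 ] 64.4
yel [([163, 39, 33, 33, 258], array([[0.6431, 0.4712]])), ([199, 173, 33, 32, 808], array([[0.4361, 0.4487]]))]
grn [([194, 139, 25, 28, 338], array([[0.5025, 0.4612]])), ([222, 144, 20, 25, 260], array([[0.4914, 0.4179]]))]
[([249.7, 169.4], array([[0.4874, 0.3857]]))] [([247.6, 155.0], array([[0.4843, 0.3886]]))]
```

```bash
python3 -c "
from plant import *
print(hand_in())"
```

```text
the job is handed in; nothing more can be done
None
```

I handed the job in at about 64 s: all three fruit found (one lemon, two limes) are in the basket, which stands within a few millimetres of the mat's centre; the tub is upright where it was with its lid seated, and the salt mill and spice jar were not touched, though the lid briefly rested on a garlic bulb on the cutting board when I first set it down.

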